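Stack angle plates under the swivelling work lamp

ROBOT

A 6-joint arm with a two-finger parallel gripper is mounted at the origin on the work surface. World frame = base frame: x ahead of the robot, y to its left, z up, the work surface at z = 0. Lengths are in m, angles in rad, forces in N, time in s.
With the tool pointing down it reaches from about 0.3 to 0.75 m from the base axis. Payload 8.5 kg.
Tool frame: the origin (TCP) lies at the very end of the fingers, on their centre line; the grasp point (between the pads) lies arm.pinch_z behind it (arm.pinch_z is the distance from the TCP to the grasp point, in m); z points along the fingers, y is the line along which they close (so a half turn about z gives the same grasp; the last joint's range is limited). The gripper opens to 85 mm and grips with 20 to 120 N. Pads are 22 mm wide; open, the fingers measure 114 mm over their backs; the gripper's body (76 mm by 85 mm) begins 54 mm behind the grasp point. The pads swing forward as they close: fully open they stand 13 mm farther back than shut.
Start: joints at [0.932, 0.381, 1.297, -0, 1.464, -0.215], TCP at [0.226, 0.501, 0.231] pointing down, gripper open.
Joint ranges: [-3.11, 3.11], [-0.89, 2.33], [0.22, 2.48], [-1.42, 4.56], [0.17, 2.85], [-2.88, 2.88]. Speed limits (rad/s): [2.39, 2.39, 3.14, 3.14, 3.14, 3.14].

INTERFACE

Orientations are given as a unit quaternion [x, y, z, w].
In Python, from cell import arm, viewer gives the robot as it stands.
- The arm moves only by the tool jog_arm, never from a script. Its argument "increments" is a list of rows, each a list of 5 numbers: the shift along the tool's x, y, z as a fraction of full scale, then the turn about the tool's z as a fraction of full scale, then the closure, from 0 (fully open) to 1 (shut). In form: [[x, y, z, twist, hand], ...]. A call has 1 to 12 rows; each row is the pose to reach, as a shift and turn from the pose commanded when the call began, along the tool's axes at that moment; what a row does not reach only later rows make up. Full scale, the value 1, is 0.3 m for a shift and 90 degrees for a turn. A row lasts 1/12 s, in which the tool goes at most 41.7 mm and 7.16 degrees, less where a joint would pass 70% of its speed; a pose out of reach is approached as far as the arm can. A call with a number of a shift or a turn outside -1 to 1 is refused whole. A call with a gripper value outside its range is refused whole. The fingers move at their own pace and stop on an object; "newtons" is the grip in N (left out, the last holds). Time passes only in rows, so rows that repeat a pose let the fingers close. It gives the time, the measured TCP pose, the force, the opening and the grip force at its end, in the units of the state.
- arm.get_state(): the state, without advancing time (a new reading comes with each control period).
- viewer.read_camera(name): name is "scene" or "side" or "wrist"; returns (picture, depth): 480x640x3 uint8, blue, green, red; 480x640 float32, m along the optical axis (not along the pixel's ray), 0 where there is no reading.
- viewer.get_calibration(name): a dict with "fx", "fy", "cx", "cy" (pixels), "camera_from_world" (4x4, takes a point from world to camera coordinates); the wrist camera has in their place "hand_eye" (4x4, takes a point from camera to tool coordinates, whose origin is the TCP and whose axes are the flange's). Camera axes: x right, y down, z forward; pixel columns grow to the right and rows downward; lengths in m; the calibration is good to about 2 mm. A picture is of the moment at which its call begins: read the wrist's pose just before it. get_calibration takes no time and is no camera call.
- arm.close_job(): hands the job in; it is judged then, once.
The state is a dict: "t": time; "joint_positions": joint angles; "qvel": joint speeds; "joint_torque": joint torques, N m; "tcp_pos": TCP position; "tool_rot": TCP orientation; "contact_force": force on the tool from outside, world axes, zero at the start; "ft_torque": the same for the moment, N m; "width": opening from 0.0 (shut) to 1.0 (fully open); "grasp_force": force on a finger pad.
Only numpy, scipy, OpenCV 4.12 (cv2) and the standard library are available. Lean on these libraries where they do the work, as an engineer would, in place of code of your own. Each camera call takes 0.05 s, during which the arm holds its last target. There are 200 camera calls.

TASK

Clear the wooden offcuts from the plywood board into the shallow tray, and swing and tip the work lamp by its handle so that its face looks straight at the middle of the board. Only then, with the lamp kept pointing there, stack every L-shaped angle plate on the board in one pile, flat with bosses up, centred on the board and square with its edges, each plate's corner pointing the opposite way (half a turn) from the one below so that the pile balances. When the pile is finished, put the lamp back: swung straight ahead over the white mark on its foot, head level.

Things in the scene. Friction and masses are not known exactly. Their poses are not given: they have to be found in the camera images.
- board: fixed plywood board, 130 x 130 x 18 mm, flat on the bench; origin: centre of its underside, x and y along its edges
- board_mid (a point): middle of the board's upper face, 18 mm above the bench
- offcut1: loose pine offcut, 90 x 35 x 42 mm (x, y, z), 0.07 kg, lying on the board at the start, the two side by side with 45 mm between them; origin: centre of its underside, x along its length
- offcut2: loose pine offcut, 90 x 35 x 42 mm (x, y, z), 0.07 kg, lying on the board at the start, the two side by side with 45 mm between them; origin: centre of its underside, x along its length
- tray_in (a point): centre of the inner floor (5 mm above the bench) of a fixed shallow grey tray, 140 x 150 mm outside (x, y), walls 5 mm thick and 25 mm high
- foot: fixed steel foot plate of the work lamp, 130 x 130 x 12 mm with a black disc on it; origin: centre of its underside, on the swivel axis (vertical). A small white mark lies on it in front, at +x; +x of the foot is straight ahead for the lamp
- swivel (a joint): swivel of the lamp's steel yoke on the foot about the vertical axis through the foot's origin, rad; 0: the lamp faces +x of the foot, over the white mark; positive: anticlockwise from above; range -1.6 to 1.6; stays where it is left (0.25 N m of friction)
- tilt (a joint): tilt of the lamp's head in the yoke about the yoke's cross axis, rad; 0: level (face upright, handle straight above); positive: face tipped down, the handle moving forward; range -0.4 to 0.9; stays where it is left (0.3 N m of friction)
- lamp_eye (a point): centre of the lamp's head, a black box 50 x 160 x 100 mm (deep, wide, tall), on both the tilt and swivel axes, 150 mm above the bench; x points out through the middle of the glass face (where the lamp looks), y is the tilt axis, z points to the handle. The yoke's uprights reach 98 mm to either side, 174 mm above the bench
- lamp_handle (a point): middle of the lamp's handle, a round rubber bar 16 mm thick and 120 mm long along y, held 105 mm above the head's centre (55 mm above the head's top) by a strut at each end; it turns with the head, so it shows both joints' angles, axes as for lamp_eye. Gripped across from above it moves both joints
- plate1: flat alloy angle plate, an L 12 mm thick, 0.2 kg; arms 90 mm long from the outer corner, 40 mm wide. Origin: underside, centre of the 90 x 90 mm square it spans. Outer corner at (-45,-45) mm, arms run from it along +x and +y, z up. A round boss (28 mm wide, 9 mm tall) stands on the corner at (-25,-25). Lies boss up. All alike, some absent. Grip across an arm, e.g. at (10,-25) or (-25,10)
- plate2: flat alloy angle plate, an L 12 mm thick, 0.2 kg; arms 90 mm long from the outer corner, 40 mm wide. Origin: underside, centre of the 90 x 90 mm square it spans. Outer corner at (-45,-45) mm, arms run from it along +x and +y, z up. A round boss (28 mm wide, 9 mm tall) stands on the corner at (-25,-25). Lies boss up. All alike, some absent. Grip across an arm, e.g. at (10,-25) or (-25,10)
- plate3: flat alloy angle plate, an L 12 mm thick, 0.2 kg; arms 90 mm long from the outer corner, 40 mm wide. Origin: underside, centre of the 90 x 90 mm square it spans. Outer corner at (-45,-45) mm, arms run from it along +x and +y, z up. A round boss (28 mm wide, 9 mm tall) stands on the corner at (-25,-25). Lies boss up. All alike, some absent. Grip across an arm, e.g. at (10,-25) or (-25,10)
- plate4: flat alloy angle plate, an L 12 mm thick, 0.2 kg; arms 90 mm long from the outer corner, 40 mm wide. Origin: underside, centre of the 90 x 90 mm square it spans. Outer corner at (-45,-45) mm, arms run from it along +x and +y, z up. A round boss (28 mm wide, 9 mm tall) stands on the corner at (-25,-25). Lies boss up. All alike, some absent. Grip across an arm, e.g. at (10,-25) or (-25,10)
- plate1_boss (a point): centre of the top of plate1's boss, 21 mm above the plate's underside
- plate2_boss (a point): centre of the top of plate2's boss, 21 mm above the plate's underside
- plate3_boss (a point): centre of the top of plate3's boss, 21 mm above the plate's underside
- plate4_boss (a point): centre of the top of plate4's boss, 21 mm above the plate's underside
- spraycan: bystander: standing spray can, 64 mm across, 170 mm tall; origin: centre of its foot. Leave it alone
- wrench: bystander: wrench 190 mm long lying on the bench. Leave it alone
- mug: bystander: white ceramic mug, 76 mm across, 85 mm tall; origin: centre of its foot. Leave it alone

How it is judged:
By the outcome, as a careful person would: the job done as asked, in the order asked, and still so for the second after the job is handed in, with the robot touching nothing.
Of plate1, plate2, plate3, plate4 only 2 to 4 are there at a start; the rules pass over those that are not, and their reading is None.
At some moment in a run one of plate1, plate2, plate3, plate4, offcut1, offcut2 may be knocked a few centimetres aside while the robot is not near it.
Once in a run the grip may slacken for a moment while it holds something.
It also fails if it takes over 210 s, if anything falls off the work surface, if the arm or the gripper's body presses on something with over 40 N, if the wrist force passes 120 N, or if a joint passes its speed limit or range.

## Working session

There is one attempt and no reset: what is moved stays moved. The work goes in short steps, Python scripts to look and compute and a tool call to move; the robot and the scene stay as the last step left them, time stands still between calls to the robot, and variables do not carry over. Pictures are saved under pics/ and viewed, at most 14 in all, crops included, and the job is handed in when it is done.

Besides the shell and the picture viewer there is one more tool, called after "Call:" as a command line: name --pt "numbers of a row" for each row, then --argument value for the rest. jog_arm: Moves the arm, as the interface text tells. Shift numbers are shares of 0.3 m and turn numbers shares of 90 degrees, none past 1 either way. Its arguments: {"type":"object","properties":{"increments":{"type":"array"},"newtons":{"type":"number"}},"required":["increments"]}

```bash
mkdir -p pics; ls; cat > h.py <<'E'
import numpy as np, cv2
from cell import arm, viewer
from scipy.spatial.transform import Rotation as R
def cam(name):
    s=arm.get_state(); c=viewer.get_calibration(name); im,d=viewer.read_camera(name)
    if name=="wrist":
        T=np.eye(4);T[:3,:3]=R.from_quat(s["tool_rot"]).as_matrix();T[:3,3]=s["tcp_pos"]
        wfc=T@np.array(c["hand_eye"])
    else: wfc=np.linalg.inv(np.array(c["camera_from_world"]))
    return im,d,c,wfc
def ray(c,w,u,v):
    u=np.asarray(u,float);v=np.asarray(v,float)
    d=np.stack([(u-c["cx"])/c["fx"],(v-c["cy"])/c["fy"],np.ones_like(u)],-1)@w[:3,:3].T
    return w[:3,3],d
def onplane(c,w,u,v,z):
    o,d=ray(c,w,u,v); return o+d*((z-o[2])/d[...,2])[...,None]
def cloud(d,c,w):
    v,u=np.mgrid[:d.shape[0],:d.shape[1]]
    o,r=ray(c,w,u,v); P=o+r*d[...,None]; P[d<=0]=np.nan; return P
E
python3 - <<'E'
from h import *
for n in("scene","side","wrist"):
    im,d,c,w=cam(n); cv2.imwrite(f"pics/{n}0.png",im); np.savez(f"{n}0.npz",im=im,d=d,w=w)
    print(n,c["fx"],c["fy"],c["cx"],c["cy"],w.round(3).tolist(),(d>0).mean())
s=arm.get_state();print(s, arm.pinch_z)
E
```

```text
pics
scene 486.50304386716647 486.50304386716647 321.7046728425304 238.0083127964172 [[-0.793, 0.494, -0.357, 0.934], [0.61, 0.634, -0.475, 0.556], [-0.009, -0.594, -0.804, 1.047], [0.0, 0.0, 0.0, 1.0]] 0.9959016927083333
side 564.0167547343084 564.0167547343084 316.9256873956051 244.9899856657684 [[0.999, -0.024, 0.046, 0.447], [-0.051, -0.582, 0.812, -1.007], [0.007, -0.813, -0.582, 0.88], [0.0, 0.0, 0.0, 1.0]] 0.9958821614583333
wrist 358.74901939630445 358.74901939630445 317.9174258138044 236.29877174428592 [[0.413, 0.872, 0.261, 0.16], [0.911, -0.396, -0.119, 0.533], [-0.001, 0.287, -0.958, 0.373], [0.0, 0.0, 0.0, 1.0]] 0.9959537760416667
{'t': 0.15, 'joint_positions': array([ 9.31701083e-01,  3.81058272e-01,  1.29797011e+00,  1.30229650e-05,
        1.46357518e+00, -2.15287733e-01]), 'qvel': array([ 0.00041532, -0.00100633, -0.00365723, -0.00176692, -0.00158074,
       -0.00054456]), 'joint_torque': array([ 2.35719461e-03, -4.48622882e+01, -2.31343746e+01, -2.52663576e-04,
        3.82441183e-03,  2.17005669e-05]), 'tcp_pos': array([0.22605736, 0.50119084, 0.23088377]), 'tool_rot': array([ 2.10322110e-01,  9.77632014e-01, -4.57345234e-04, -2.15308468e-04]), 'contact_force': array([-0.12147679, -0.12006431, -0.62367785]), 'ft_torque': array([-0.02276793, -0.02414334,  0.02531771]), 'grasp_force': 0.0, 'width': 1.0002529680182368} 0.0187
```

View pics/scene0.png

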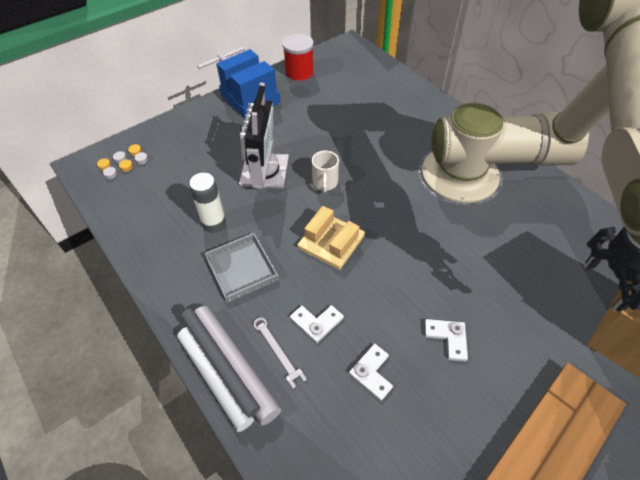

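View pics/side0.png

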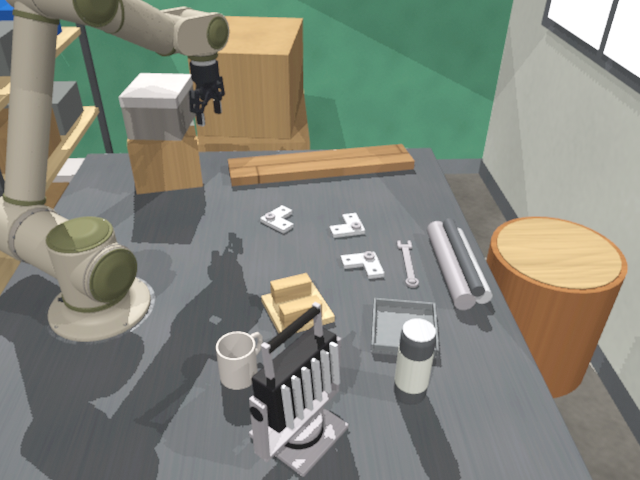

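The scene shows three plates at about (318,323), (373,372) and (448,338), the board with two offcuts at (332,243), the tray at (240,267), and the lamp at (263,145). The side view shows the same layout with the lamp near the camera: its handle runs from (268,350) to (318,312) and its foot is around (310,435).

```bash
cat > m.py <<'E'
from h import *
def rect(xy):
    (c,s,a)=cv2.minAreaRect((np.asarray(xy)*1000).astype(np.float32)); return np.round(c,1),np.round(s,1),round(a,1)
def comps(mask,mn=25):
    n,l,st,ce=cv2.connectedComponentsWithStats(mask.astype(np.uint8)); return [(l==i,ce[i]) for i in range(1,n) if st[i,4]>=mn]
E
python3 - <<'E'
from m import *
for n in("scene","side"):
    f=np.load(n+"0.npz"); im,d,w=f["im"],f["d"],f["w"]; c=viewer.get_calibration(n); P=cloud(d,c,w)
    hsv=cv2.cvtColor(im,cv2.COLOR_BGR2HSV); X,Y,Z=P[...,0],P[...,1],P[...,2]
    reach=(X>.15)&(X<.85)&(Y>-.6)&(Y<.6)
    print("==",n,"bench z",np.nanmedian(Z[reach]))
    wood=reach&(hsv[...,0]>10)&(hsv[...,0]<28)&(hsv[...,1]>80)&(Y<.4)
    for nm,lo,hi in(("board",.01,.026),("offc",.052,.068)):
        for m,ce in comps(wood&(Z>lo)&(Z<hi),60): print(nm,ce.round(),m.sum(),np.median(Z[m]).round(4),rect(P[m][:,:2]))
    white=reach&(hsv[...,1]<60)&(hsv[...,2]>140)
    for m,ce in comps(white&(Z>.006)&(Z<.03)): print("white",ce.round(),m.sum(),np.median(Z[m]).round(4),rect(P[m][:,:2]))
    for m,ce in comps(reach&(Z>.08)&(Z<.4)): print("tall",ce.round(),m.sum(),np.nanmax(Z[m]).round(4),rect(P[m][:,:2]))
    for m,ce in comps(reach&(Z>.236)&(Z<.28),10): print("hi",ce.round(),m.sum(),np.median(Z[m]).round(4),rect(P[m][:,:2]))
    for m,ce in comps(reach&(Z>.015)&(Z<.03)&(hsv[...,1]<90)): print("tray?",ce.round(),m.sum(),np.median(Z[m]).round(4),rect(P[m][:,:2]))
    x,y=(200,20) if n=="scene" else (220,280)
    cv2.imwrite(f"pics/{n}1.png",cv2.resize(im[y+30:y+210,x:x+160] if n=="scene" else im[y:y+200,x:x+160],None,fx=3,fy=3,interpolation=cv2.INTER_CUBIC)[:600])
E
```

```text
== scene bench z 8.890921425153131e-05
board [330. 243.] 1007 0.0173 (array([456.9, -37.4]), array([134.2, 130.7]), 20.0)
offc [318. 221.] 399 0.0591 (array([464.6, -81. ]), array([94.2, 36. ]), 20.9)
offc [344. 236.] 424 0.0592 (array([445. ,  -0.5]), array([92.8, 36.1]), 17.8)
white [278. 172.] 383 0.0115 (array([ 424.5, -338.3]), array([137.4,  55.8]), 46.0)
white [245. 176.] 166 0.012 (array([ 503.5, -379. ]), array([85.7, 34.5]), 49.2)
white [331. 184.] 73 0.0192 (array([ 336. , -188.8]), array([12.5, 48.9]), 89.6)
white [244. 248.] 136 0.0244 (array([ 647.2, -137.2]), array([100.9, 197.7]), 32.6)
white [249. 249.] 35 0.007 (array([ 643.1, -148.9]), array([39.2, 16.7]), 81.1)
white [232. 258.] 32 0.007 (array([ 691.9, -152.4]), array([24.3, 24.3]), 44.5)
white [218. 278.] 83 0.0233 (array([ 749.5, -108.7]), array([119.1,  23.5]), 80.5)
white [236. 268.] 30 0.007 (array([ 702.3, -119.7]), array([30.5, 23.6]), 78.5)
white [250. 286.] 101 0.0239 (array([702.8, -46.2]), array([ 18.6, 125.1]), 80.3)
white [316. 322.] 931 0.0116 (array([624.5, 117.3]), array([91.4, 91.5]), 7.8)
white 
[... 4074 characters left out ...]
y([644.4, 147. ]), array([35.5, 26.3]), 72.8)
tray? [322. 304.] 239 0.0185 (array([508.2, -20.5]), array([ 30.3, 131.9]), 14.4)
tray? [273. 309.] 352 0.0187 (array([400.3, -55.2]), array([111.9,  81.7]), 72.0)
tray? [402. 320.] 655 0.0239 (array([ 690. , -111.8]), array([156.8, 140.3]), 80.5)
tray? [257. 349.] 25 0.0258 (array([ 372.4, -180.8]), array([ 9.8, 10.4]), 88.3)
tray? [236. 354.] 81 0.0241 (array([ 328.2, -191.2]), array([42.9, 11.4]), 9.5)
tray? [237. 378.] 188 0.0225 (array([ 338.1, -244.4]), array([75. , 36.2]), 12.2)
tray? [409. 394.] 168 0.0228 (array([ 667.9, -302. ]), array([29. , 62.5]), 79.6)
tray? [305. 440.] 257 0.0234 (array([ 469.6, -391. ]), array([84.5, 29.9]), 34.2)
```

```bash
python3 - <<'E'
import cv2,numpy as np
a=cv2.imread("pics/scene1.png");b=cv2.imread("pics/side1.png")
h=540;cv2.imwrite("pics/both.png",cv2.resize(np.hstack([a[:h,:400],b[:h,:400]]),(800,540)))
E
```

```text
(no output)
```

View pics/both.png

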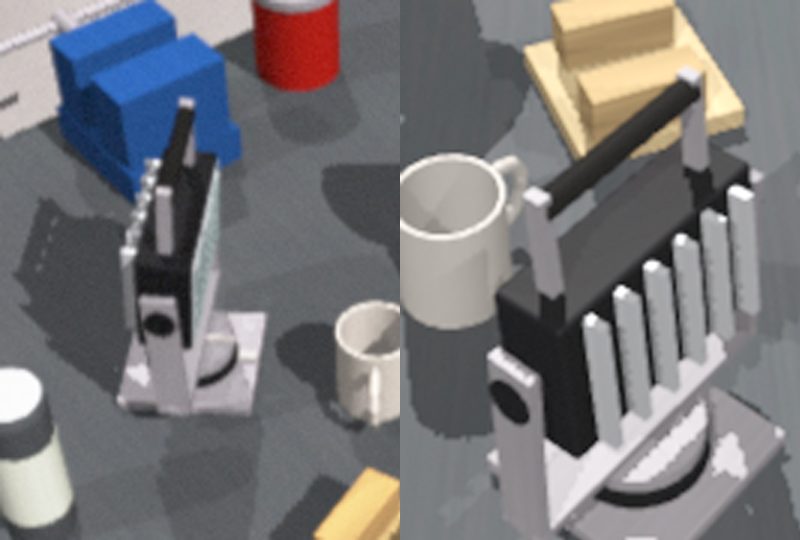

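Depth agrees in both views to about 2-3 mm. The lamp's face looks in a direction of about 138°, since the fins are on the camera side. Next I'll move over the board for a closer wrist view.

```bash
cat > plan.py <<'E'
import sys; from h import *
# usage: plan.py x y z yawdeg [x y z yaw ...] mm ; rows from current commanded (≈measured) pose; chain of waypoints
def fold(a,p=180): return (a+p/2)%p-p/2
s=arm.get_state(); M=R.from_quat(s["tool_rot"]).as_matrix(); p=np.array(s["tcp_pos"])
yaw=np.degrees(np.arctan2(M[1,1],M[0,1]))
print("t",round(s["t"],1),"tcp",(p*1000).round(1),"yaw",yaw.round(1),"tilt",np.degrees(np.arccos(-M[2,2])).round(2),"w",round(s["width"],3),"F",np.round(s["contact_force"],1),"g",round(s["grasp_force"],1),"q6",round(s["joint_positions"][5],2))
a=list(map(float,sys.argv[1:]))
for i in range(0,len(a),4):
    t=np.array(a[i:i+3])/1000; dy=fold(a[i+3]-yaw)
    v=M.T@(t-p)
    print("row",(v/.3).round(4),"twist",round(-dy/90,4),"n>=",int(max(np.ceil(np.linalg.norm(v)/.0417),np.ceil(abs(dy)/7.16))),)
E
python3 plan.py 340 240 280 90 450 -40 280 109
```

```text
t 0.1 tcp [226.1 501.2 230.9] yaw 65.7 tilt 0.06 w 1.0 F [-0.1 -0.1 -0.6] g 0.0 q6 -0.22
row [-0.7042 -0.6376 -0.1633] twist -0.2698 n>= 7
row [-1.4223 -1.3376 -0.1627] twist -0.4809 n>= 15
```

Call:
jog_arm --pt "-0.7 -0.64 -0.163 -0.48 0" --pt "-0.7 -0.64 -0.163 -0.48 0" --pt "-0.7 -0.64 -0.163 -0.48 0" --pt "-0.7 -0.64 -0.163 -0.48 0" --pt "-0.7 -0.64 -0.163 -0.48 0" --pt "-0.7 -0.64 -0.163 -0.48 0" --pt "-0.7 -0.64 -0.163 -0.48 0" --pt "-0.7 -0.64 -0.163 -0.48 0" --pt "-0.7 -0.64 -0.163 -0.48 0"

```text
t: 0.9
tcp_pos: [0.3403, 0.2367, 0.281]
tool_rot: [-0.162, 0.987, -0.0, 0.001]
contact_force: [-0.3, 0.5, 0.2]
width: 1.0
grasp_force: 0.0
```

Call:
jog_arm --pt "-0.04 -1 0 0 0.2" --pt "-0.04 -1 0 0 0.2" --pt "-0.04 -1 0 0 0.2" --pt "-0.04 -1 0 0 0.2" --pt "-0.04 -1 0 0 0.2" --pt "-0.04 -1 0 0 0.2" --pt "-0.04 -1 0 0 0.2" --pt "-0.04 -1 0 0 0.2" --pt "-0.04 -1 0 0 0.2" --pt "-0.04 -1 0 0 0.2" --pt "-0.04 -1 0 0 0.2"

```text
t: 1.82
tcp_pos: [0.4468, -0.0386, 0.2802]
tool_rot: [-0.165, 0.986, 0.0, -0.0]
contact_force: [-0.6, 0.3, 0.6]
width: 0.801
grasp_force: 0.0
```

```bash
python3 - <<'E'
from m import *
im,d,c,w=cam("wrist"); P=cloud(d,c,w); np.savez("w1.npz",im=im,d=d,w=w); cv2.imwrite("pics/w1.png",im)
hsv=cv2.cvtColor(im,cv2.COLOR_BGR2HSV); X,Y,Z=P[...,0],P[...,1],P[...,2]
wood=(hsv[...,0]>10)&(hsv[...,0]<28)&(hsv[...,1]>60)
for nm,lo,hi in(("board",.012,.024),("offc",.052,.068)):
    for m,ce in comps(wood&(Z>lo)&(Z<hi),150): print(nm,ce.round(),m.sum(),np.median(Z[m]).round(4),rect(P[m][:,:2]))
m=(Z>.012)&(Z<.024)&wood; print("board all",rect(P[m][:,:2]))
E
python3 plan.py
```

```text
board [311. 192.] 4838 0.018 (array([456.4, -36.5]), array([130.4, 130.2]), 20.3)
board [366. 234.] 238 0.0177 (array([458.7,  19.5]), array([86.7, 26.7]), 20.1)
offc [274. 202.] 2905 0.0599 (array([463.1, -79.6]), array([89.9, 35.1]), 20.5)
offc [353. 208.] 2856 0.06 (array([4.43e+02, 4.00e-01]), array([89.4, 35.1]), 18.1)
board all (array([456.4, -36.5]), array([130.4, 130.2]), 20.3)
t 1.9 tcp [446.8 -38.4 280.3] yaw 109.0 tilt 0.01 w 0.798 F [0.9 0.1 1.2] g 0.0 q6 -2.25
```

View pics/w1.png

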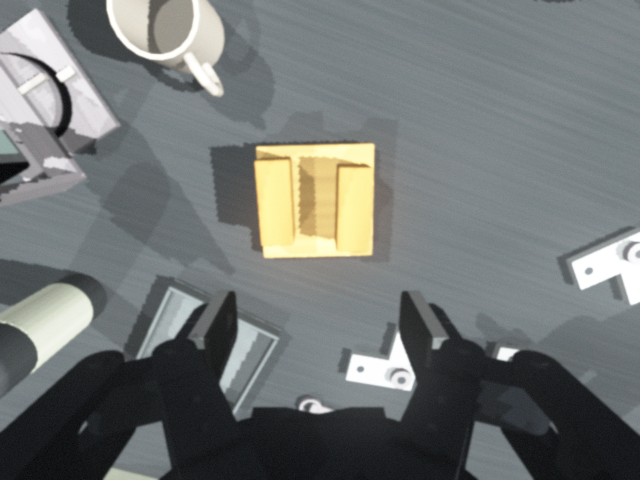

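The wrist picture shows the board at (315,200) with the two offcuts on it, and part of the lamp foot with its disc at upper left (50,90). The board measures (456.4, -36.5) at 20.2°, its top at 18 mm. The offcut tops are at 60 mm.

```bash
python3 plan.py 443 0.4 110 108.6 443 0.4 26 108.6
```

```text
t 1.9 tcp [446.8 -38.4 280.3] yaw 109.0 tilt 0.01 w 0.798 F [0.9 0.1 1.2] g 0.0 q6 -2.25
row [-0.0301  0.1265  0.5678] twist 0.0047 n>= 5
row [-0.0301  0.1264  0.8478] twist 0.0047 n>= 7
```

Call:
jog_arm --pt "-0.03 0.126 0.3 0 0.2" --pt "-0.03 0.126 0.568 0 0.2" --pt "-0.03 0.126 0.568 0 0.2" --pt "-0.03 0.126 0.568 0 0.2" --pt "-0.03 0.126 0.568 0 0.2" --pt "-0.03 0.126 0.848 0 0.2" --pt "-0.03 0.126 0.848 0 0.2" --pt "-0.03 0.126 0.848 0 0.2" --pt "-0.03 0.126 0.848 0 0.2" --pt "-0.03 0.126 0.848 0 1" --pt "-0.03 0.126 0.848 0 1" --pt "-0.03 0.126 0.848 0 1" --newtons 60

```text
t: 2.87
tcp_pos: [0.4446, -0.0014, 0.0282]
tool_rot: [-0.164, 0.986, -0.001, 0.002]
contact_force: [-2.5, -0.4, 14.4]
width: 0.401
grasp_force: 58.8
```

Call:
jog_arm --pt "0 0 0 0 1" --pt "0 0 0 0 1" --pt "0 0 -0.1 0 1" --pt "0 0 -0.35 0 1" --pt "0 0 -0.35 0 1" --pt "0 0 -0.35 0 1" --pt "0 0 -0.35 0 1"

```text
t: 3.45
tcp_pos: [0.4443, -0.0014, 0.1336]
tool_rot: [-0.164, 0.986, -0.001, 0.003]
contact_force: [0.4, 0.9, -1.1]
width: 0.398
grasp_force: 60.1
```

```bash
python3 plan.py 695.5 -82 130 80.5 695.5 -82 20 80.5; python3 plan.py 686 -140 120 80.5
```

```text
t 3.5 tcp [444.3  -1.4 133.6] yaw 108.9 tilt 0.37 w 0.398 F [ 0.4  0.9 -1.1] g 60.1 q6 -2.17
row [-0.705  -0.5256  0.0177] twist 0.3158 n>= 7
row [-0.7031 -0.5243  0.3843] twist 0.3158 n>= 7
t 3.5 tcp [444.3  -1.4 133.6] yaw 108.9 tilt 0.37 w 0.398 F [ 0.4  0.9 -1.1] g 60.1 q6 -2.17
row [-0.6122 -0.6981  0.0511] twist 0.3158 n>= 7
```

Call:
jog_arm --pt "-0.2 -0.15 0.018 0.09 1" --pt "-0.705 -0.525 0.018 0.316 1" --pt "-0.705 -0.525 0.018 0.316 1" --pt "-0.705 -0.525 0.018 0.316 1" --pt "-0.705 -0.525 0.018 0.316 1" --pt "-0.705 -0.525 0.018 0.316 1" --pt "-0.705 -0.525 0.018 0.316 1" --pt "-0.705 -0.525 0.018 0.316 1" --pt "-0.705 -0.525 0.018 0.316 1" --pt "-0.705 -0.525 0.018 0.316 1"

```text
t: 4.28
tcp_pos: [0.6936, -0.0812, 0.1249]
tool_rot: [0.083, 0.997, 0.0, -0.001]
contact_force: [-0.4, -0.3, -1.0]
width: 0.402
grasp_force: 60.0
```

```bash
python3 plan.py 695.7 -82.3 20 80.5
```

```text
t 4.3 tcp [693.6 -81.2 124.9] yaw 80.5 tilt 0.11 w 0.402 F [-0.4 -0.3 -1. ] g 60.0 q6 -1.69
row [-0.008  -0.0024  0.3497] twist -0.0001 n>= 3
```

Call:
jog_arm --pt "-0.007 0 0.2 0 1" --pt "-0.007 0 0.3 0 1" --pt "-0.007 0 0.35 0 1" --pt "-0.007 0 0.35 0 1" --pt "-0.007 0 0.35 0 0.45" --pt "-0.007 0 0.35 0 0.45" --pt "-0.007 0 0.35 0 0.45" --pt "-0.007 0 0.25 0 0.45" --pt "-0.007 0 0 0 0.45" --pt "-0.007 0 0 0 0.45" --pt "-0.007 0 0 0 0.3" --pt "-0.007 0 0 0 0.2"

```text
t: 5.28
tcp_pos: [0.6975, -0.0822, 0.1289]
tool_rot: [0.083, 0.997, -0.001, 0.003]
contact_force: [-0.3, 0.9, -0.0]
width: 0.805
grasp_force: 0.0
```

```bash
python3 plan.py 463.1 -79.6 125 110.5 463.1 -79.6 28 110.5; python3 - <<'E'
from m import *
im,d,c,w=cam("scene"); P=cloud(d,c,w); hsv=cv2.cvtColor(im,cv2.COLOR_BGR2HSV); Z=P[...,2]
wood=(hsv[...,0]>10)&(hsv[...,0]<28)&(hsv[...,1]>60)&(P[...,1]<.4)
for m,ce in comps(wood&(Z>.035)&(Z<.07),60): print(ce.round(),m.sum(),np.median(Z[m]).round(4),rect(P[m][:,:2]))
E
```

```text
t 5.3 tcp [697.5 -82.2 128.9] yaw 80.5 tilt 0.35 w 0.805 F [-0.3  0.9 -0. ] g 0.0 q6 -1.69
row [ 0.772  -0.1207  0.0084] twist -0.3335 n>= 6
row [ 0.7739 -0.1205  0.3318] twist -0.3335 n>= 7
[318. 223.] 508 0.058 (array([465.8, -80. ]), array([92.7, 36.9]), 21.4)
[244. 269.] 525 0.046 (array([695.6, -80.8]), array([39.4, 90. ]), 79.7)
```

Call:
jog_arm --pt "0.3 -0.05 0.008 -0.1 0.2" --pt "0.773 -0.12 0.008 -0.333 0.2" --pt "0.773 -0.12 0.008 -0.333 0.2" --pt "0.773 -0.12 0.008 -0.333 0.2" --pt "0.773 -0.12 0.008 -0.333 0.2" --pt "0.773 -0.12 0.008 -0.333 0.2" --pt "0.773 -0.12 0.008 -0.333 0.2" --pt "0.773 -0.12 0.008 -0.333 0.2" --pt "0.773 -0.12 0.332 -0.333 0.2" --pt "0.773 -0.12 0.332 -0.333 0.2" --pt "0.773 -0.12 0.332 -0.333 0.2" --pt "0.773 -0.12 0.332 -0.333 0.2"

```text
t: 6.33
tcp_pos: [0.4613, -0.0786, 0.0223]
tool_rot: [-0.178, 0.984, 0.002, -0.003]
contact_force: [0.5, 0.3, -0.7]
width: 0.8
grasp_force: 0.0
```

Call:
jog_arm --pt "0 0 0 0 0.2" --pt "0 0 0 0 1" --pt "0 0 0 0 1" --pt "0 0 0 0 1" --pt "0 0 0 0 1" --pt "0 0 0 0 1" --pt "0 0 -0.1 0 1" --pt "0 0 -0.33 0 1" --pt "0 0 -0.33 0 1" --pt "0 0 -0.33 0 1" --pt "0 0 -0.33 0 1"

```text
t: 7.25
tcp_pos: [0.4626, -0.0793, 0.1264]
tool_rot: [-0.178, 0.984, -0.001, 0.002]
contact_force: [-0.1, 0.7, -1.5]
width: 0.399
grasp_force: 60.0
```

```bash
python3 plan.py 685.9 -141.5 130 80.5 685.9 -141.5 20 80.5
```

```text
t 7.2 tcp [462.6 -79.3 126.4] yaw 110.5 tilt 0.24 w 0.399 F [-0.1  0.7 -1.5] g 60.0 q6 -2.35
row [-0.6251 -0.4543 -0.0089] twist 0.3328 n>= 6
row [-0.624  -0.4532  0.3578] twist 0.3328 n>= 7
```

Call:
jog_arm --pt "-0.2 -0.15 -0.01 0.09 1" --pt "-0.625 -0.454 -0.01 0.333 1" --pt "-0.625 -0.454 -0.01 0.333 1" --pt "-0.625 -0.454 -0.01 0.333 1" --pt "-0.625 -0.454 -0.01 0.333 1" --pt "-0.625 -0.454 -0.01 0.333 1" --pt "-0.625 -0.454 -0.01 0.333 1" --pt "-0.625 -0.454 -0.01 0.333 1" --pt "-0.625 -0.454 -0.01 0.333 1" --pt "-0.625 -0.454 -0.01 0.333 1"

```text
t: 8.08
tcp_pos: [0.6843, -0.1409, 0.1274]
tool_rot: [0.083, 0.997, 0.0, -0.001]
contact_force: [-0.1, -0.3, -0.2]
width: 0.402
grasp_force: 60.1
```

```bash
python3 plan.py 685.9 -141.5 20 80.5
```

```text
t 8.1 tcp [ 684.3 -140.9  127.4] yaw 80.5 tilt 0.09 w 0.402 F [-0.1 -0.3 -0.2] g 60.1 q6 -1.78
row [-0.006  -0.0012  0.3581] twist -0.0002 n>= 3
```

Call:
jog_arm --pt "-0.005 0 0.2 0 1" --pt "-0.005 0 0.3 0 1" --pt "-0.005 0 0.358 0 1" --pt "-0.005 0 0.358 0 1" --pt "-0.005 0 0.358 0 0.45" --pt "-0.005 0 0.358 0 0.45" --pt "-0.005 0 0.358 0 0.45" --pt "-0.005 0 0.25 0 0.45" --pt "-0.005 0 0 0 0.45" --pt "-0.005 0 -0.2 0 0.3" --pt "-0.005 0 -0.6 0 0" --pt "-0.005 0 -0.7 0 0"

```text
t: 9.08
tcp_pos: [0.6864, -0.1413, 0.2237]
tool_rot: [0.083, 0.997, -0.0, 0.001]
contact_force: [-0.0, -0.6, -0.4]
width: 0.942
grasp_force: 0.0
```

```bash
python3 - <<'E'
from m import *
for n in("scene","side"):
    im,d,c,w=cam(n); P=cloud(d,c,w); hsv=cv2.cvtColor(im,cv2.COLOR_BGR2HSV); X,Y,Z=P[...,0],P[...,1],P[...,2]
    wood=(hsv[...,0]>10)&(hsv[...,0]<28)&(hsv[...,1]>60)&(P[...,1]<.4)
    for m,ce in comps(wood&(Z>.035)&(Z<.07),60): print(ce.round(),m.sum(),np.median(Z[m]).round(4),rect(P[m][:,:2]))
E
python3 plan.py 520 -300 350 60 ; python3 plan.py 400 -200 350 140
```

```text
[234. 252.] 484 0.0463 (array([ 687.2, -140.2]), array([38. , 90.1]), 79.7)
[244. 269.] 524 0.0463 (array([695.6, -80.8]), array([39.6, 89.9]), 79.0)
[404. 307.] 579 0.0474 (array([693.2, -82.5]), array([39.9, 89.1]), 79.2)
[393. 324.] 285 0.0472 (array([ 665.2, -139.2]), array([40.1, 50.8]), 78.1)
t 9.2 tcp [ 688.6 -142.1  230. ] yaw 80.5 tilt 0.98 w 0.998 F [-0.4  0.   0.1] g 0.0 q6 -1.78
row [ 0.4607 -0.6134 -0.4056] twist 0.2276 n>= 7
t 9.2 tcp [ 688.6 -142.1  230. ] yaw 80.5 tilt 0.98 w 0.998 F [-0.4  0.   0.1] g 0.0 q6 -1.78
row [ 0.9102 -0.3508 -0.414 ] twist -0.6613 n>= 9
```

Both offcuts are in the tray, their tops at 47 mm. Next I'll measure the lamp from the earlier wrist picture.

```bash
python3 - <<'E'
from m import *
f=np.load("w1.npz"); im,d,w=f["im"],f["d"],f["w"]; c=viewer.get_calibration("wrist"); P=cloud(d,c,w)
for u,v in((65,73),(32,85),(25,90),(118,125),(35,10),(60,95)): print((u,v),(P[v,u]*1000).round(1),im[v,u])
cv2.imwrite("pics/lampw1.png",cv2.resize(im[:220,:200],None,fx=2.7,fy=2.7,interpolation=cv2.INTER_CUBIC))
E
```

```text
(65, 73) [ 410.4 -326.8   17.1] [253 253 254]
(32, 85) [ 430.2 -341.6   39.4] [238 241 242]
(25, 90) [ 437.1 -347.3   39.9] [244 247 248]
(118, 125) [ 445.8 -271.3    6.5] [160 156 158]
(35, 10) [ 361.6 -368.     9.6] [232 230 232]
(60, 95) [ 432.8 -324.7   23.5] [105 100 103]
```

View pics/lampw1.png

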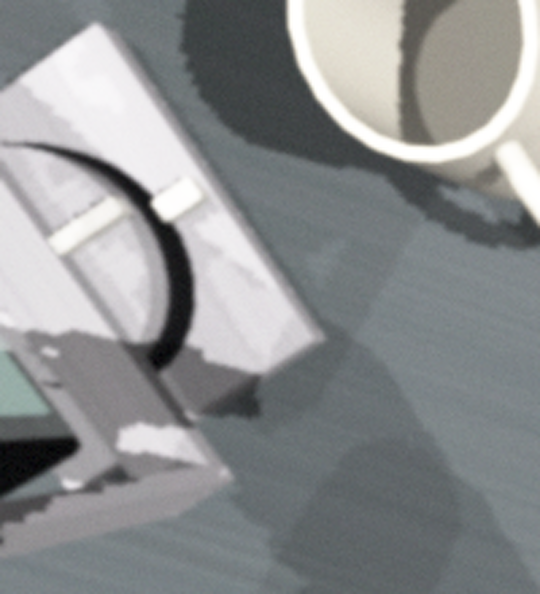

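The crop shows the foot's white mark at crop (178,200), image (65,73), and a white pointer on the yoke in line with it. So swivel 0 faces about 139°, which is roughly where the lamp faces now.

```bash
python3 plan.py 450 -330 370 -9.5; python3 plan.py 560 -235 370 -9.5
```

```text
t 9.2 tcp [ 688.6 -142.1  230. ] yaw 80.5 tilt 0.98 w 0.998 F [-0.4  0.   0.1] g 0.0 q6 -1.78
row [ 0.6731 -0.7508 -0.4753] twist 0.9998 n>= 13
t 9.2 tcp [ 688.6 -142.1  230. ] yaw 80.5 tilt 0.98 w 0.998 F [-0.4  0.   0.1] g 0.0 q6 -1.78
row [ 0.3639 -0.3779 -0.4714] twist 0.9998 n>= 13
```

Call:
jog_arm --pt "0.05 -0.05 -0.15 0.08 0" --pt "0.15 -0.17 -0.3 0.16 0" --pt "0.673 -0.75 -0.475 0.95 0" --pt "0.673 -0.75 -0.475 0.95 0" --pt "0.673 -0.75 -0.475 0.95 0" --pt "0.673 -0.75 -0.475 0.95 0" --pt "0.673 -0.75 -0.475 0.95 0" --pt "0.673 -0.75 -0.475 0.95 0" --pt "0.673 -0.75 -0.475 0.95 0" --pt "0.673 -0.75 -0.475 0.95 0" --pt "0.673 -0.75 -0.475 0.95 0" --pt "0.673 -0.75 -0.475 0.95 0"

```text
t: 10.18
tcp_pos: [0.4498, -0.3301, 0.3631]
tool_rot: [0.74, 0.673, -0.0, 0.001]
contact_force: [-0.7, -0.0, 0.2]
width: 1.003
grasp_force: 0.0
```

Call:
jog_arm --pt "0 0 0 0.41 0" --pt "0 0 0 0.41 0" --pt "0 0 0 0.41 0" --pt "0 0 0 0.41 0" --pt "0 0 0 0.41 0" --pt "0 0 0 0.41 0" --pt "0 0 0 0.41 0"

```text
t: 10.77
tcp_pos: [0.4503, -0.3298, 0.3627]
tool_rot: [0.913, 0.408, 0.0, 0.001]
contact_force: [-0.2, -0.2, -0.3]
width: 1.001
grasp_force: 0.0
```

```bash
python3 plan.py; python3 - <<'E'
from m import *
im,d,c,w=cam("wrist"); P=cloud(d,c,w); np.savez("w2.npz",im=im,d=d,w=w); cv2.imwrite("pics/w2.png",im)
Z=P[...,2]
for m,ce in comps((Z>.25)&(Z<.272),100): print("handle",ce.round(),m.sum(),np.median(Z[m]).round(4),rect(P[m][:,:2]))
for m,ce in comps((Z>.185)&(Z<.215),100): print("headtop",ce.round(),m.sum(),np.median(Z[m]).round(4),rect(P[m][:,:2]))
for m,ce in comps((Z>.009)&(Z<.0145),200): print("foot",ce.round(),m.sum(),np.median(Z[m]).round(4),rect(P[m][:,:2]))
E
```

```text
t 10.8 tcp [ 450.3 -329.8  362.7] yaw -41.8 tilt 0.08 w 1.001 F [-0.2 -0.2 -0.3] g 0.0 q6 -0.11
handle [336. 261.] 3532 0.2616 (array([ 443.9, -355.9]), array([128.4,  16. ]), 47.4)
headtop [343. 230.] 7526 0.1991 (array([ 452.2, -363.1]), array([159.3,  66.1]), 47.3)
foot [298. 198.] 1682 0.012 (array([ 413.9, -329.2]), array([130.1,  33.7]), 46.2)
foot [631. 195.] 326 0.0134 (array([ 762.5, -630.3]), array([37.1, 23.2]), 65.2)
foot [602. 218.] 446 0.0136 (array([ 718.4, -633.3]), array([35.4, 36.3]), 0.6)
foot [  3. 238.] 329 0.0102 (array([ 59.1, -85.5]), array([98.3, 12. ]), 33.9)
foot [618. 240.] 421 0.0135 (array([ 718.8, -677.5]), array([35.5, 36.6]), 51.5)
```

View pics/w2.png

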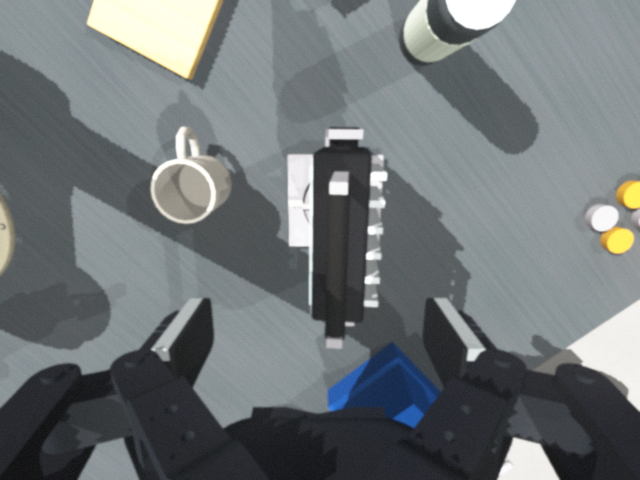

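Wrist view: the handle runs from (338,180) to (335,345), and the front strip of the foot with its mark is at (298,200). That gives the foot centre at about (448.6, -362.5) with +x at 136°, and the current tilt at about 0.08 rad. The handle should go to about (449.6, -323.1, 247.3) with the tool at -91.4°.

```bash
python3 plan.py 443.9 -355.9 235.5 -42.6
```

```text
t 10.8 tcp [ 450.3 -329.9  362.5] yaw -41.7 tilt 0.06 w 1.004 F [-0.2 -0.2 -0.1] g 0.0 q6 -0.12
row [-0.0789  0.0414  0.4235] twist 0.0097 n>= 4
```

Call:
jog_arm --pt "-0.079 0.041 0.05 0.01 0" --pt "-0.079 0.041 0.15 0.01 0" --pt "-0.079 0.041 0.25 0.01 0" --pt "-0.079 0.041 0.35 0.01 0" --pt "-0.079 0.041 0.423 0.01 0" --pt "-0.079 0.041 0.423 0.01 0" --pt "-0.079 0.041 0.423 0.01 0.7" --pt "-0.079 0.041 0.423 0.01 0.7" --pt "-0.079 0.041 0.423 0.01 1" --pt "-0.079 0.041 0.423 0.01 1" --pt "-0.079 0.041 0.423 0.01 1" --pt "-0.079 0.041 0.423 0.01 1" --newtons 100

```text
t: 11.82
tcp_pos: [0.4441, -0.3562, 0.2361]
tool_rot: [0.916, 0.4, 0.0, 0.001]
contact_force: [-1.8, 2.2, 13.0]
width: 0.157
grasp_force: 96.7
```

Call:
jog_arm --pt "0 0 0 0 1" --pt "0 0 0 0 1" --pt "0 0 0 0 1" --pt "0 0 0 0 1"

```text
t: 12.15
tcp_pos: [0.444, -0.3561, 0.2362]
tool_rot: [0.916, 0.4, 0.0, 0.001]
contact_force: [-0.2, 0.5, 6.2]
width: 0.152
grasp_force: 97.5
```

```bash
python3 plan.py 448.8 -354.6 235.5 -91.4 449.6 -323.1 228.6 -91.4
```

```text
t 12.2 tcp [ 444.  -356.1  236.2] yaw -42.8 tilt 0.12 w 0.152 F [-0.2  0.5  6.2] g 97.5 q6 -0.14
row [0.0145 0.0082 0.0022] twist 0.54 n>= 7
row [ 0.0934 -0.0612  0.025 ] twist 0.54 n>= 7
```

Call:
jog_arm --pt "0.0 0.0 0 0.06 1" --pt "0.003 0.002 0 0.12 1" --pt "0.005 0.003 0 0.19 1" --pt "0.007 0.004 0 0.26 1" --pt "0.009 0.005 0 0.33 1" --pt "0.011 0.006 0 0.4 1" --pt "0.013 0.007 0 0.47 1" --pt "0.0145 0.008 0 0.54 1" --pt "0.0145 0.008 0 0.54 1" --pt "0.0145 0.008 0 0.54 1"

```text
t: 12.98
tcp_pos: [0.4523, -0.3538, 0.2362]
tool_rot: [1.0, -0.012, 0.005, 0.001]
contact_force: [20.6, 2.4, 2.0]
width: 0.152
grasp_force: 97.5
```

```bash
python3 plan.py 449.3 -338 234 -91.4 449.6 -323.1 228.6 -91.4
```

```text
t 13.0 tcp [ 452.3 -353.8  236.2] yaw -91.3 tilt 0.56 w 0.152 F [20.6  2.4  2. ] g 97.5 q6 0.72
row [-0.0112 -0.0526  0.0071] twist 0.0009 n>= 1
row [-0.0115 -0.1023  0.0251] twist 0.0009 n>= 1
```

Call:
jog_arm --pt "0.012 -0.015 0.0 0 1" --pt "0.012 -0.03 0.002 0 1" --pt "0.012 -0.045 0.006 0 1" --pt "0.012 -0.06 0.01 0 1" --pt "0.012 -0.075 0.014 0 1" --pt "0.012 -0.09 0.019 0 1" --pt "0.012 -0.105 0.025 0 1" --pt "0.012 -0.105 0.025 0 1" --pt "0.012 -0.105 0.025 0 1"

```text
t: 13.73
tcp_pos: [0.4533, -0.324, 0.2303]
tool_rot: [1.0, -0.012, 0.002, 0.003]
contact_force: [-2.9, 0.5, 15.5]
width: 0.152
grasp_force: 97.8
```

```bash
python3 plan.py
```

```text
t 13.7 tcp [ 453.3 -324.   230.3] yaw -91.4 tilt 0.36 w 0.152 F [-2.9  0.5 15.5] g 97.8 q6 0.76
```

Call:
jog_arm --pt "0 0 0 0 0.8" --pt "0 0 0 0 0.5" --pt "0 0 0 0 0.2" --pt "0 0 0 0 0" --pt "0 0 -0.1 0 0" --pt "0 0 -0.25 0 0" --pt "0 0 -0.45 0 0" --pt "0 0 -0.45 0 0" --pt "0 0 -0.45 0 0" --pt "0 0 -0.45 0 0"

```text
t: 14.57
tcp_pos: [0.453, -0.323, 0.3631]
tool_rot: [1.0, -0.012, 0.001, 0.001]
contact_force: [-0.7, 0.1, -0.2]
width: 0.999
grasp_force: 0.0
```

```bash
python3 plan.py; cat > lamp.py <<'E'
from m import *
import sys
im,d,c,w=cam("wrist"); P=cloud(d,c,w); np.savez(sys.argv[1]+".npz",im=im,d=d,w=w); cv2.imwrite(f"pics/{sys.argv[1]}.png",im)
X,Y,Z=P[...,0],P[...,1],P[...,2]; near=(abs(X-.45)<.13)&(abs(Y+.36)<.13)
for nm,lo,hi in(("handle",.235,.272),("foot",.009,.0145)):
    for m,ce in comps(near&(Z>lo)&(Z<hi),100): print(nm,ce.round(),m.sum(),np.median(Z[m]).round(4),np.nanmax(Z[m]).round(4),rect(P[m][:,:2]))
m=near&(Z>.009)&(Z<.0145); print("foot all",rect(P[m][:,:2]))
hsv=cv2.cvtColor(im,cv2.COLOR_BGR2HSV); wood=(hsv[...,0]>10)&(hsv[...,0]<28)&(hsv[...,1]>60)
m=(Z>.012)&(Z<.024)&wood; print("board", m.sum(), rect(P[m][:,:2]) if m.sum() else 0)
E
python3 lamp.py w3
```

```text
t 14.6 tcp [ 453.  -323.   363.1] yaw -91.4 tilt 0.09 w 0.999 F [-0.7  0.1 -0.2] g 0.0 q6 0.76
handle [319. 226.] 3763 0.2537 0.2598 (array([ 451.9, -322.7]), array([ 20.3, 128.5]), 88.6)
foot [299. 187.] 690 0.012 0.0144 (array([ 452.2, -289.1]), array([34.7, 70. ]), 87.9)
foot [402. 180.] 227 0.0119 0.014 (array([ 454.8, -436.6]), array([24.1, 23.6]), 45.6)
foot all (array([ 438.5, -326.7]), array([104. , 235.6]), 29.4)
board 681 (array([531.9, -46.8]), array([174.1, 321.7]), 81.6)
```

View pics/w3.png

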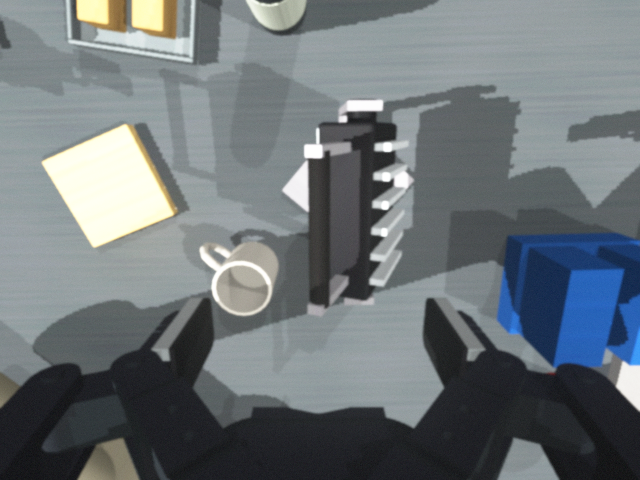

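The lamp now points at the board, which is clear at (110,185). The handle is at (451.9, -322.7), and its axis gives a facing of 88.6°. I'll check the tilt by fitting the head's top plane, and locate the plates with a fresh scene view.

```bash
cat > plates.py <<'E'
from m import *
def plates(name,mn=200):
    im,d,c,w=cam(name); P=cloud(d,c,w); hsv=cv2.cvtColor(im,cv2.COLOR_BGR2HSV); X,Y,Z=P[...,0],P[...,1],P[...,2]
    white=(hsv[...,1]<60)&(hsv[...,2]>110)&(X>.2)&(X<.85)&(Y<.6)&(Y>-.2)
    out=[]
    for m,ce in comps(white&(Z>.007)&(Z<.026),mn):
        ct,sz,a=rect(P[m][:,:2]); 
        if not(85<sz[0]<102 and 85<sz[1]<104): continue
        b=m&(Z>.0175); bc=np.median(P[b][:,:2],0)*1000
        mc=ct; yaw=np.degrees(np.arctan2(*(mc-bc)[::-1]))-45   # boss->centre direction is +45deg in plate frame
        # refine with rect angle
        k=round((yaw-a)/90); yr=a+90*k
        out.append((ct,sz,np.median(Z[m]).round(4),bc.round(1),"yaw",round(yaw,1),"rect yaw",round(yr,1)))
    return out
if __name__=="__main__":
    import sys
    for n in sys.argv[1:]:
        for o in plates(n): print(n,*o)
E
python3 - <<'E'
from m import *
f=np.load("w3.npz"); d,w=f["d"],f["w"]; c=viewer.get_calibration("wrist"); P=cloud(d,c,w)
q=P[165:275,345:357].reshape(-1,3); q=q[np.isfinite(q[:,0])]
for _ in range(4):
    m=np.median(q,0) if _==0 else q.mean(0); u,s,vt=np.linalg.svd(q-m,full_matrices=False); n=vt[2]*np.sign(vt[2,2]); r=abs((q-m)@n); q=q[r<max(2*np.median(r),.001)]
print("head top normal",n.round(4),"tilt",np.arccos(n[2]).round(4),"z",m.round(4),"yaw",np.degrees(np.arctan2(n[1],n[0])).round(1),len(q))
print("eye est", m-n*np.dot(n,m-np.array([.4509,-.3623,.15])), np.dot(n,m-np.array([.4509,-.3623,.15])))
E
python3 plates.py scene side
```

```text
head top normal [0.0085 0.3965 0.918 ] tilt 0.4078 z [ 0.448  -0.3499  0.1991] yaw 88.8 1119
eye est [ 0.44754135 -0.36968262  0.15321996] 0.04996037273178416
scene [625.2 117.5] [91.6 92.4] 0.0118 [646.2 146.3] yaw -171.1 rect yaw -171.8
scene [424.9 345.1] [93.6 91.3] 0.0112 [391.  344.7] yaw -44.3 rect yaw -43.7
scene [598.8 306.7] [91.3 90.2] 0.0115 [628.3 286.6] yaw 100.8 rect yaw 100.7
side [596.7 305.3] [ 91.2 100.6] 0.0134 [625.7 282.9] yaw 97.4 rect yaw 99.2
side [622.3 119.1] [91.8 99.1] 0.0134 [643.5 143.8] yaw -175.6 rect yaw -172.2
```

```bash
python3 plan.py 526 -28 300 -1.4 599 271 250 -1.4
```

```text
t 14.7 tcp [ 452.7 -322.7  361. ] yaw -91.4 tilt 0.18 w 1.003 F [ 0.4  0.7 -0.3] g 0.0 q6 0.76
row [ 0.2203 -0.9878  0.2052] twist 0.9997 n>= 13
row [ 0.4392 -1.9898  0.3736] twist 0.9997 n>= 15
```

Call:
jog_arm --pt "0.22 -0.988 0.05 -0.95 0.2" --pt "0.22 -0.988 0.2 -0.95 0.2" --pt "0.22 -0.988 0.2 -0.95 0.2" --pt "0.22 -0.988 0.2 -0.95 0.2" --pt "0.22 -0.988 0.2 -0.95 0.2" --pt "0.22 -0.988 0.2 -0.95 0.2" --pt "0.22 -0.988 0.2 -0.95 0.2" --pt "0.22 -0.988 0.2 -0.95 0.2" --pt "0.22 -0.988 0.2 -0.95 0.2" --pt "0.22 -0.988 0.2 -0.95 0.2" --pt "0.22 -0.988 0.2 -0.95 0.2" --pt "0.22 -0.988 0.2 -0.95 0.2"

```text
t: 15.72
tcp_pos: [0.5258, -0.0279, 0.3013]
tool_rot: [0.74, 0.672, -0.001, -0.001]
contact_force: [0.1, -0.1, 0.5]
width: 0.799
grasp_force: 0.0
```

Call:
jog_arm --pt "0.99 0.12 0.25 -0.18 0.2" --pt "0.99 0.12 0.25 -0.18 0.2" --pt "0.99 0.12 0.25 -0.18 0.2" --pt "0.99 0.12 0.25 -0.18 0.2" --pt "0.99 0.12 0.25 -0.18 0.2" --pt "0.99 0.12 0.25 -0.18 0.2" --pt "0.99 0.12 0.25 -0.18 0.2" --pt "0.99 0.12 0.25 -0.18 0.2" --pt "0.99 0.12 0.25 -0.18 0.2" --pt "0.99 0.12 0.25 -0.18 0.2"

```text
t: 16.55
tcp_pos: [0.5921, 0.2638, 0.2259]
tool_rot: [0.64, 0.768, -0.001, -0.001]
contact_force: [0.6, -1.2, 1.0]
width: 0.799
grasp_force: 0.0
```

```bash
python3 plates.py wrist; cat > pick.py <<'E'
import sys; from h import *
# pick.py cx cy yaw : tool target for grip at plate point (10,-25), tool-y along plate y
cx,cy,yw=map(float,sys.argv[1:4]); a=np.radians(yw); g=np.array([10,-25.])
x=cx+g[0]*np.cos(a)-g[1]*np.sin(a); y=cy+g[0]*np.sin(a)+g[1]*np.cos(a)
print(round(x,1),round(y,1),round(yw+90,1))
E
python3 plan.py
```

```text
wrist [422.8 347.8] [90.5 90.8] 0.0121 [388.4 347.2] yaw -44.1 rect yaw -43.6
wrist [596.6 308.5] [90.2 89.7] 0.0121 [625.1 289.1] yaw 100.8 rect yaw 100.1
wrist [622.1 119.8] [90.2 91.2] 0.012 [643.2 149.1] yaw -170.7 rect yaw -172.5
t 16.6 tcp [592.4 262.9 226.8] yaw 10.3 tilt 0.1 w 0.799 F [0.1 0.2 0.4] g 0.0 q6 0.06
```

```bash
python3 pick.py 596.8 308.2 100.5; python3 plan.py $(python3 pick.py 596.8 308.2 100.5 | awk '{print $1,$2,80,$3,$1,$2,4,$3}')
```

```text
619.6 322.6 190.5
t 16.6 tcp [592.4 262.9 226.8] yaw 10.3 tilt 0.1 w 0.799 F [0.1 0.2 0.4] g 0.0 q6 0.06
row [0.18   0.1257 0.489 ] twist -0.0024 n>= 4
row [0.1801 0.1261 0.7423] twist -0.0024 n>= 6
```

Call:
jog_arm --pt "0.18 0.126 0.2 0 0.2" --pt "0.18 0.126 0.489 0 0.2" --pt "0.18 0.126 0.489 0 0.2" --pt "0.18 0.126 0.489 0 0.2" --pt "0.18 0.126 0.489 0 0.2" --pt "0.18 0.126 0.6 0 0.2" --pt "0.18 0.126 0.68 0 0.2" --pt "0.18 0.126 0.72 0 0.2" --pt "0.18 0.126 0.745 0 0.2" --pt "0.18 0.126 0.745 0 0.2" --pt "0.18 0.126 0.745 0 0.2"

```text
t: 17.52
tcp_pos: [0.6212, 0.323, 0.0061]
tool_rot: [0.641, 0.767, 0.001, 0.001]
contact_force: [-1.0, 0.2, 1.6]
width: 0.795
grasp_force: 0.0
```

```bash
python3 plan.py 619.6 322.6 2.5 10.5
```

```text
t 17.5 tcp [621.2 323.    6.1] yaw 10.2 tilt 0.14 w 0.795 F [-1.   0.2  1.6] g 0.0 q6 0.13
row [-0.0004 -0.0054  0.0118] twist -0.0029 n>= 1
```

Call:
jog_arm --pt "0 -0.005 0.011 0 0.2" --pt "0 -0.005 0.011 0 1" --pt "0 -0.005 0.011 0 1" --pt "0 -0.005 0.011 0 1" --pt "0 -0.005 0.011 0 1" --pt "0 -0.005 0.011 0 1" --pt "0 -0.005 0.011 0 1" --newtons 90

```text
t: 18.1
tcp_pos: [0.6192, 0.3232, 0.0022]
tool_rot: [0.641, 0.768, 0.001, 0.001]
contact_force: [-1.2, -0.5, 5.2]
width: 0.433
grasp_force: 91.0
```

```bash
python3 plan.py; python3 plates.py scene
```

```text
t 18.1 tcp [619.2 323.2   2.2] yaw 10.3 tilt 0.1 w 0.433 F [-1.2 -0.5  5.2] g 91.0 q6 0.13
scene [624.9 117.3] [91.1 91.7] 0.0116 [646.9 146.7] yaw -171.9 rect yaw -171.7
scene [424.  346.5] [92.3 87.5] 0.0112 [390.6 344.1] yaw -41.0 rect yaw -43.7
```

Call:
jog_arm --pt "0 0 -0.05 0 1" --pt "0 0 -0.15 0 1" --pt "0 0 -0.33 0 1" --pt "-0.2 -0.13 -0.4 -0.03 1" --pt "-0.4 -0.26 -0.4 -0.06 1" --pt "-0.96 -0.65 -0.4 -0.11 1" --pt "-0.96 -0.65 -0.4 -0.11 1" --pt "-0.96 -0.65 -0.4 -0.11 1" --pt "-0.96 -0.65 -0.4 -0.11 1" --pt "-0.96 -0.65 -0.4 -0.11 1" --pt "-0.96 -0.65 -0.4 -0.11 1" --pt "-0.96 -0.65 -0.4 -0.11 1"

```text
t: 19.15
tcp_pos: [0.4763, 0.0019, 0.121]
tool_rot: [0.573, 0.819, -0.001, -0.0]
contact_force: [0.4, 0.5, -2.9]
width: 0.433
grasp_force: 91.1
```

Call:
jog_arm --pt "0 0 0 0 1" --pt "0 0 0 0 1" --pt "0 0 0 0 1" --pt "0 0 0 0 1"

```text
t: 19.48
tcp_pos: [0.4785, 0.0057, 0.1207]
tool_rot: [0.572, 0.82, 0.0, -0.0]
contact_force: [0.5, -0.4, -2.5]
width: 0.438
grasp_force: 91.1
```

```bash
python3 plan.py 476.2 -17.8 60 20.2 476.2 -17.8 21 20.2
```

```text
t 19.5 tcp [478.5   5.7 120.7] yaw 20.2 tilt 0.01 w 0.438 F [ 0.5 -0.4 -2.5] g 91.1 q6 -0.59
row [-0.0708 -0.0344  0.2024] twist 0.0005 n>= 2
row [-0.0708 -0.0344  0.3324] twist 0.0005 n>= 3
```

Call:
jog_arm --pt "-0.07 -0.034 0.1 0 1" --pt "-0.07 -0.034 0.2 0 1" --pt "-0.07 -0.034 0.25 0 1" --pt "-0.07 -0.034 0.29 0 1" --pt "-0.07 -0.034 0.315 0 1" --pt "-0.07 -0.034 0.33 0 1" --pt "-0.07 -0.034 0.33 0 1" --pt "-0.07 -0.034 0.33 0 1" --pt "-0.07 -0.034 0.33 0 1"

```text
t: 20.23
tcp_pos: [0.4764, -0.0183, 0.0224]
tool_rot: [0.572, 0.82, 0.0, 0.001]
contact_force: [0.1, -0.5, -1.6]
width: 0.436
grasp_force: 91.1
```

```bash
python3 plan.py 476.2 -17.8 20.3 20.2
```

```text
t 20.2 tcp [476.4 -18.3  22.4] yaw 20.2 tilt 0.08 w 0.436 F [ 0.1 -0.5 -1.6] g 91.1 q6 -0.64
row [ 0.0017 -0.0001  0.0071] twist 0.0 n>= 1
```

Call:
jog_arm --pt "0.0 0 0.006 0 1" --pt "0.0 0 0.006 0 1" --pt "0 0 0.006 0 0.45" --pt "0 0 0.006 0 0.45" --pt "0 0 0.006 0 0.45" --pt "0 0 -0.05 0 0.45" --pt "0 0 -0.2 0 0.2" --pt "0 0 -0.5 0 0.2" --pt "0 0 -0.7 0 0.2" --pt "0 0 -0.7 0 0.2" --pt "0 0 -0.7 0 0.2" --pt "0 0 -0.7 0 0.2"

```text
t: 21.23
tcp_pos: [0.4778, -0.0188, 0.2378]
tool_rot: [0.572, 0.82, 0.002, 0.005]
contact_force: [1.6, 0.5, 0.3]
width: 0.805
grasp_force: 0.0
```

Call:
jog_arm --pt "0 0 0 0 0.2" --pt "0 0 0 0 0.2" --pt "0 0 0 0 0.2"

```text
t: 21.48
tcp_pos: [0.4754, -0.0182, 0.2305]
tool_rot: [0.572, 0.82, -0.0, -0.001]
contact_force: [0.2, -0.1, -0.7]
width: 0.8
grasp_force: 0.0
```

```bash
cat > pile.py <<'E'
from m import *
import sys
top=float(sys.argv[1])/1000  # expected height of top plate's upper face
im,d,c,w=cam("wrist"); P=cloud(d,c,w); cv2.imwrite("pics/pile%d.png"%(top*1000),im)
hsv=cv2.cvtColor(im,cv2.COLOR_BGR2HSV); X,Y,Z=P[...,0],P[...,1],P[...,2]; near=np.hypot(X-.4564,Y+.0365)<.1
wood=near&(hsv[...,0]>10)&(hsv[...,0]<28)&(hsv[...,1]>60)&(Z>.012)&(Z<.024); print("board",wood.sum(),rect(P[wood][:,:2]))
h=top
while h>.025:
    m=near&(hsv[...,1]<60)&(Z>h-.004)&(Z<h+.004); b=near&(Z>h+.0055)&(Z<h+.013)&(hsv[...,1]<60)
    q=P[m]; n=np.linalg.lstsq(np.c_[q[:,:2],np.ones(len(q))],q[:,2],rcond=None)[0]
    print("face",h,m.sum(),np.median(Z[m]).round(4),rect(P[m|b][:,:2]),"slope",n[:2].round(3),"boss",(np.median(P[b],0)*1000).round(1) if b.sum() else None); h-=.012
E
python3 plan.py; python3 pile.py 30
```

```text
t 21.5 tcp [475.4 -18.2 230.5] yaw 20.2 tilt 0.16 w 0.8 F [ 0.2 -0.1 -0.7] g 0.0 q6 -0.64
board 9878 (array([455.1, -35.8]), array([130.3, 129.1]), 20.2)
face 0.03 4974 0.03 (array([456.4, -36.4]), array([90.2, 90.5]), 20.1) slope [ 0.002 -0.001] boss [488.2 -50.6  38.9]
```

Call:
jog_arm --pt "0.3 0.06 0 -0.08 0.2" --pt "0.99 0.215 0 -0.29 0.2" --pt "0.99 0.215 0 -0.29 0.2" --pt "0.99 0.215 0 -0.29 0.2" --pt "0.99 0.215 0 -0.29 0.2" --pt "0.99 0.215 0 -0.29 0.2" --pt "0.99 0.215 0 -0.29 0.2" --pt "0.99 0.215 0 -0.29 0.2" --pt "0.99 0.215 0 -0.29 0.2" --pt "0.99 0.215 0 -0.29 0.2" --pt "0.99 0.215 0 -0.29 0.2" --pt "0.99 0.215 0 -0.29 0.2"

```text
t: 22.53
tcp_pos: [0.4344, 0.2814, 0.2316]
tool_rot: [0.373, 0.928, -0.0, -0.0]
contact_force: [0.6, -0.6, -0.2]
width: 0.797
grasp_force: 0.0
```

```bash
python3 plates.py wrist; python3 plan.py
```

```text
wrist [423.  347.4] [90.3 89.5] 0.0122 [387.4 346.3] yaw -43.3 rect yaw -43.4
t 22.6 tcp [434.4 281.4 231.7] yaw 46.2 tilt 0.02 w 0.8 F [ 0.2 -0.7  0.5] g 0.0 q6 -0.46
```

```bash
python3 pick.py 423 347.3 -43.5; python3 plan.py $(python3 pick.py 423 347.3 -43.5 | awk '{print $1,$2,60,$3,$1,$2,2,$3}')
```

```text
413.0 322.3 46.5
t 22.6 tcp [434.4 281.4 231.7] yaw 46.2 tilt 0.02 w 0.8 F [ 0.2 -0.7  0.5] g 0.0 q6 -0.46
row [0.1458 0.0491 0.5722] twist -0.0038 n>= 5
row [0.1458 0.0491 0.7656] twist -0.0038 n>= 6
```

Call:
jog_arm --pt "0.146 0.049 0.2 0 0.2" --pt "0.146 0.049 0.57 0 0.2" --pt "0.146 0.049 0.57 0 0.2" --pt "0.146 0.049 0.57 0 0.2" --pt "0.146 0.049 0.57 0 0.2" --pt "0.146 0.049 0.65 0 0.2" --pt "0.146 0.049 0.71 0 0.2" --pt "0.146 0.049 0.74 0 0.2" --pt "0.146 0.049 0.765 0 0.2" --pt "0.146 0.049 0.765 0 0.2" --pt "0.146 0.049 0.765 0 0.2"

```text
t: 23.5
tcp_pos: [0.4131, 0.3234, 0.0029]
tool_rot: [0.373, 0.928, 0.0, 0.0]
contact_force: [-0.6, -0.3, 0.5]
width: 0.804
grasp_force: 0.0
```

```bash
python3 plan.py 413 322.3 2.3 46.5; python3 plates.py scene side
```

```text
t 23.5 tcp [413.1 323.4   2.9] yaw 46.2 tilt 0.05 w 0.804 F [-0.6 -0.3  0.5] g 0.0 q6 -0.37
row [-0.0024 -0.0028  0.0019] twist -0.0028 n>= 1
scene [624.6 118. ] [92.4 91.9] 0.0116 [646.7 146.6] yaw -172.7 rect yaw -172.3
side [622.7 117.7] [90.3 98.7] 0.0134 [644.1 144.4] yaw -173.7 rect yaw -170.6
```

Grip.

Call:
jog_arm --pt "-0.002 -0.003 0.002 0 0.2" --pt "-0.002 -0.003 0.002 0 1" --pt "-0.002 -0.003 0.002 0 1" --pt "-0.002 -0.003 0.002 0 1" --pt "-0.002 -0.003 0.002 0 1" --pt "-0.002 -0.003 0.002 0 1" --pt "-0.002 -0.003 0.002 0 1"

```text
t: 24.18
tcp_pos: [0.4124, 0.3226, 0.0026]
tool_rot: [0.372, 0.928, 0.0, 0.0]
contact_force: [-2.3, -1.7, 9.5]
width: 0.437
grasp_force: 90.4
```

Call:
jog_arm --pt "0 0 -0.05 0 1" --pt "0 0 -0.2 0 1" --pt "0 0 -0.42 0 1" --pt "0 0 -0.42 0 1" --pt "0 0 -0.42 0 1" --pt "0 0 -0.42 0 1"

```text
t: 24.68
tcp_pos: [0.4125, 0.3226, 0.1285]
tool_rot: [0.372, 0.928, 0.001, 0.001]
contact_force: [-0.1, -0.5, -2.9]
width: 0.432
grasp_force: 91.4
```

```bash
python3 plan.py
```

```text
t 24.7 tcp [412.5 322.6 128.5] yaw 46.3 tilt 0.13 w 0.432 F [-0.1 -0.5 -2.9] g 91.4 q6 -0.37
```

Call:
jog_arm --pt "-0.1 -0.09 0 0.03 1" --pt "-0.25 -0.23 0 0.08 1" --pt "-0.922 -0.852 0 0.29 1" --pt "-0.922 -0.852 0 0.29 1" --pt "-0.922 -0.852 0 0.29 1" --pt "-0.922 -0.852 0 0.29 1" --pt "-0.922 -0.852 0 0.29 1" --pt "-0.922 -0.852 0 0.29 1" --pt "-0.922 -0.852 0 0.29 1" --pt "-0.922 -0.852 0 0.29 1" --pt "-0.922 -0.852 0 0.29 1" --pt "-0.922 -0.852 0 0.29 1"

```text
t: 25.68
tcp_pos: [0.4347, -0.053, 0.1263]
tool_rot: [0.573, 0.82, -0.0, -0.002]
contact_force: [-0.1, -0.3, -2.8]
width: 0.434
grasp_force: 91.6
```

Call:
jog_arm --pt "0 0 0 0 1" --pt "0 0 0 0 1" --pt "0 0 0 0 1"

```text
t: 25.93
tcp_pos: [0.4354, -0.0522, 0.1275]
tool_rot: [0.571, 0.821, -0.0, -0.0]
contact_force: [-0.6, 0.1, -1.9]
width: 0.434
grasp_force: 91.6
```

```bash
python3 plan.py 435.8 -53.6 60 20.2 435.8 -53.6 34 20.2
```

```text
t 25.9 tcp [435.4 -52.2 127.5] yaw 20.3 tilt 0.03 w 0.434 F [-0.6  0.1 -1.9] g 91.6 q6 -0.74
row [-4.800e-03 -2.000e-04  2.249e-01] twist 0.001 n>= 2
row [-4.800e-03 -2.000e-04  3.116e-01] twist 0.001 n>= 3
```

Call:
jog_arm --pt "-0.005 0 0.1 0 1" --pt "-0.005 0 0.2 0 1" --pt "-0.005 0 0.25 0 1" --pt "-0.005 0 0.28 0 1" --pt "-0.005 0 0.3 0 1" --pt "-0.005 0 0.311 0 1" --pt "-0.005 0 0.311 0 1" --pt "-0.005 0 0.311 0 1" --pt "-0.005 0 0.311 0 1"

```text
t: 26.68
tcp_pos: [0.4365, -0.0548, 0.035]
tool_rot: [0.572, 0.82, 0.0, 0.001]
contact_force: [-0.5, -0.4, -2.8]
width: 0.438
grasp_force: 91.5
```

```bash
python3 plan.py 435.8 -53.6 32.6 20.2
```

```text
t 26.7 tcp [436.5 -54.8  35. ] yaw 20.2 tilt 0.08 w 0.438 F [-0.5 -0.4 -2.8] g 91.5 q6 -0.75
row [ 0.0047 -0.0007  0.008 ] twist -0.0001 n>= 1
```

Call:
jog_arm --pt "0.004 0 0.004 0 1" --pt "0.004 0 0.008 0 1" --pt "0.004 0 0.008 0 1" --pt "0.004 0 0.008 0 0.48" --pt "0.004 0 0.008 0 0.48" --pt "0.004 0 0.008 0 0.48" --pt "0.004 0 -0.03 0 0.48" --pt "0.004 0 -0.1 0 0.48" --pt "0.004 0 -0.3 0 0.2" --pt "0.004 0 -0.65 0 0.2" --pt "0.004 0 -0.65 0 0.2" --pt "0.004 0 -0.65 0 0.2"

```text
t: 27.68
tcp_pos: [0.4352, -0.0535, 0.2319]
tool_rot: [0.572, 0.82, 0.0, 0.0]
contact_force: [1.2, -0.4, -0.2]
width: 0.799
grasp_force: 0.0
```

Call:
jog_arm --pt "0 0 0 0 0.2" --pt "0 0 0 0 0.2" --pt "0 0 0 0 0.2" --pt "0 0 0 0 0.2"

```text
t: 28.02
tcp_pos: [0.4351, -0.0535, 0.2281]
tool_rot: [0.572, 0.82, -0.0, -0.001]
contact_force: [0.1, -0.0, -1.0]
width: 0.801
grasp_force: 0.0
```

```bash
python3 plan.py; python3 pile.py 42; python3 plates.py scene side
```

```text
t 28.0 tcp [435.1 -53.5 228.1] yaw 20.2 tilt 0.16 w 0.801 F [ 0.1 -0.  -1. ] g 0.0 q6 -0.75
board 7376 (array([455.4, -36.1]), array([130.4, 129. ]), 20.1)
face 0.042 6375 0.0419 (array([456.2, -35.6]), array([90.2, 90.3]), 20.6) slope [-0.019  0.01 ] boss [423.8 -20.6  51. ]
face 0.030000000000000002 1754 0.03 (array([456.4, -36.3]), array([90.2, 91.8]), 20.5) slope [-0.005  0.004] boss [449.7 -30.4  41.8]
scene [624.3 117.8] [92.  92.4] 0.0118 [646.3 145.8] yaw -173.1 rect yaw -172.3
side [622.9 118.2] [91.4 97. ] 0.0134 [642.3 142.5] yaw -173.5 rect yaw -172.1
```

Call:
jog_arm --pt "0.08 0.2 0 -0.08 0.2" --pt "0.3 0.775 0 -0.862 0.2" --pt "0.3 0.775 0 -0.862 0.2" --pt "0.3 0.775 0 -0.862 0.2" --pt "0.3 0.775 0 -0.862 0.2" --pt "0.3 0.775 0 -0.862 0.2" --pt "0.3 0.775 0 -0.862 0.2" --pt "0.3 0.775 0 -0.862 0.2" --pt "0.3 0.775 0 -0.862 0.2" --pt "0.3 0.775 0 -0.862 0.2" --pt "0.3 0.775 0 -0.862 0.2" --pt "0.3 0.775 0 -0.862 0.2"

```text
t: 29.17
tcp_pos: [0.6228, 0.111, 0.2284]
tool_rot: [-0.069, 0.998, 0.0, -0.001]
contact_force: [-0.2, 0.7, 0.7]
width: 0.802
grasp_force: 0.0
```

Call:
jog_arm --pt "0 0 0 0 0.2" --pt "0 0 0 0 0.2" --pt "0 0 0 0 0.2"

```text
t: 29.42
tcp_pos: [0.6229, 0.111, 0.2292]
tool_rot: [-0.067, 0.998, 0.0, -0.0]
contact_force: [0.4, -0.4, 0.1]
width: 0.796
grasp_force: 0.0
```

```bash
python3 plates.py wrist; python3 plan.py $(python3 pick.py 622.3 118.9 -172.2 | awk '{print $1,$2,60,$3,$1,$2,2,$3}')
```

```text
wrist [623.3 119.5] [89.8 90. ] 0.0121 [644.1 147.3] yaw -171.8 rect yaw -172.4
t 29.5 tcp [622.9 111.  229.2] yaw 97.7 tilt 0.02 w 0.803 F [-0.1  0.3  0.3] g 0.0 q6 -1.72
row [0.0317 0.1097 0.564 ] twist -0.0015 n>= 5
row [0.0316 0.1096 0.7574] twist -0.0015 n>= 6
```

Call:
jog_arm --pt "0.029 0.111 0.2 0 0.2" --pt "0.029 0.111 0.56 0 0.2" --pt "0.029 0.111 0.56 0 0.2" --pt "0.029 0.111 0.56 0 0.2" --pt "0.029 0.111 0.56 0 0.2" --pt "0.029 0.111 0.65 0 0.2" --pt "0.029 0.111 0.71 0 0.2" --pt "0.029 0.111 0.74 0 0.2" --pt "0.029 0.111 0.755 0 0.2" --pt "0.029 0.111 0.755 0 0.2" --pt "0.029 0.111 0.755 0 0.2"

```text
t: 30.38
tcp_pos: [0.6106, 0.1428, 0.0044]
tool_rot: [-0.068, 0.998, -0.0, 0.001]
contact_force: [-0.6, 0.6, 0.6]
width: 0.801
grasp_force: 0.0
```

```bash
python3 plan.py $(python3 pick.py 623 119.3 -172.3 | awk '{print $1,$2,2.3,$3}')
```

```text
t 30.4 tcp [610.6 142.8   4.4] yaw 97.7 tilt 0.13 w 0.801 F [-0.6  0.6  0.6] g 0.0 q6 -1.66
row [0.0032 0.0002 0.0069] twist 0.0005 n>= 1
```

Call:
jog_arm --pt "0.003 0 0.007 0 0.2" --pt "0.003 0 0.007 0 1" --pt "0.003 0 0.007 0 1" --pt "0.003 0 0.007 0 1" --pt "0.003 0 0.007 0 1" --pt "0.003 0 0.007 0 1" --pt "0.003 0 0.007 0 1"

```text
t: 30.97
tcp_pos: [0.6092, 0.1427, 0.002]
tool_rot: [-0.068, 0.998, -0.0, 0.001]
contact_force: [-2.1, -0.7, 6.4]
width: 0.441
grasp_force: 90.9
```

Call:
jog_arm --pt "0 0 -0.05 0 1" --pt "0 0 -0.2 0 1" --pt "0 0 -0.42 0 1" --pt "0 0 -0.42 0 1" --pt "0 0 -0.42 0 1" --pt "0 0 -0.42 0 1"

```text
t: 31.47
tcp_pos: [0.6092, 0.1428, 0.1282]
tool_rot: [-0.068, 0.998, -0.0, 0.001]
contact_force: [-1.0, -0.2, -1.4]
width: 0.435
grasp_force: 91.2
```

```bash
python3 plan.py
```

```text
t 31.5 tcp [609.2 142.8 128.2] yaw 97.8 tilt 0.16 w 0.435 F [-1.  -0.2 -1.4] g 91.2 q6 -1.66
```

Call:
jog_arm --pt "0.08 -0.07 0 0.06 1" --pt "0.18 -0.16 0 0.13 1" --pt "0.513 -0.469 0 0.862 1" --pt "0.513 -0.469 0 0.862 1" --pt "0.513 -0.469 0 0.862 1" --pt "0.513 -0.469 0 0.862 1" --pt "0.513 -0.469 0 0.862 1" --pt "0.513 -0.469 0 0.862 1" --pt "0.513 -0.469 0 0.862 1" --pt "0.513 -0.469 0 0.862 1" --pt "0.513 -0.469 0 0.862 1" --pt "0.513 -0.469 0 0.862 1"

```text
t: 32.47
tcp_pos: [0.4745, -0.0173, 0.1253]
tool_rot: [0.574, 0.819, -0.001, -0.002]
contact_force: [0.7, -0.9, -1.5]
width: 0.435
grasp_force: 91.2
```

Call:
jog_arm --pt "0 0 0 0.01 1" --pt "0 0 0 0.01 1" --pt "0 0 0 0.01 1" --pt "0 0 0 0.01 1"

```text
t: 32.8
tcp_pos: [0.4753, -0.0175, 0.1266]
tool_rot: [0.578, 0.816, -0.0, -0.0]
contact_force: [0.8, 0.3, -1.8]
width: 0.432
grasp_force: 91.2
```

```bash
python3 plan.py 475.8 -17.5 46 20.2; python3 - <<'E'
from m import *
im,d,c,w=cam("wrist"); P=cloud(d,c,w); hsv=cv2.cvtColor(im,cv2.COLOR_BGR2HSV);Z=P[...,2]
near=np.hypot(P[...,0]-.4564,P[...,1]+.0365)<.1
for m,ce in comps(near&(hsv[...,1]<60)&(hsv[...,2]>100)&(Z>.08)&(Z<.16),200): print(ce.round(),m.sum(),np.median(Z[m]).round(4),rect(P[m][:,:2]))
E
```

```text
t 32.8 tcp [475.3 -17.5 126.6] yaw 19.4 tilt 0.03 w 0.432 F [ 0.8  0.3 -1.8] g 91.2 q6 -0.62
row [-0.0007  0.0018  0.2686] twist -0.0092 n>= 2
[316. 316.] 18895 0.1367 (array([477.3, -21.6]), array([54.9, 82.4]), 19.4)
[190. 337.] 631 0.1294 (array([425.5, -49.5]), array([25.3,  2.5]), 18.6)
```

Undo the extra 0.01 of twist and descend.

Call:
jog_arm --pt "0 0.002 0.08 -0.009 1" --pt "0 0.002 0.15 -0.009 1" --pt "0 0.002 0.2 -0.009 1" --pt "0 0.002 0.235 -0.009 1" --pt "0 0.002 0.255 -0.009 1" --pt "0 0.002 0.267 -0.009 1" --pt "0 0.002 0.267 -0.009 1" --pt "0 0.002 0.267 -0.009 1" --pt "0 0.002 0.267 -0.009 1"

```text
t: 33.6
tcp_pos: [0.4763, -0.0174, 0.0473]
tool_rot: [0.573, 0.82, 0.0, 0.001]
contact_force: [-0.4, 0.1, -2.0]
width: 0.436
grasp_force: 91.2
```

```bash
python3 plan.py 475.8 -17.5 44 20.2
```

```text
t 33.6 tcp [476.3 -17.4  47.3] yaw 20.1 tilt 0.07 w 0.436 F [-0.4  0.1 -2. ] g 91.2 q6 -0.64
row [ 0.0003 -0.0017  0.011 ] twist -0.0011 n>= 1
```

Call:
jog_arm --pt "0 -0.001 0.005 0 1" --pt "0 -0.001 0.01 0 1" --pt "0 -0.001 0.01 0 1" --pt "0 -0.001 0.01 0 0.48" --pt "0 -0.001 0.01 0 0.48" --pt "0 -0.001 0.01 0 0.48" --pt "0 -0.001 -0.03 0 0.48" --pt "0 -0.001 -0.1 0 0.48" --pt "0 -0.001 -0.3 0 0.2" --pt "0 -0.001 -0.65 0 0.2" --pt "0 -0.001 -0.65 0 0.2" --pt "0 -0.001 -0.65 0 0.2"

```text
t: 34.6
tcp_pos: [0.4752, -0.0172, 0.2442]
tool_rot: [0.573, 0.82, 0.0, 0.0]
contact_force: [0.8, -0.4, -0.4]
width: 0.799
grasp_force: 0.0
```

Call:
jog_arm --pt "0 0 0 0 0" --pt "0 0 0 0 0" --pt "0 0 0 0 0" --pt "0 0 0 0 0"

```text
t: 34.93
tcp_pos: [0.475, -0.0173, 0.2402]
tool_rot: [0.573, 0.82, -0.001, -0.001]
contact_force: [-0.1, 0.0, -0.2]
width: 0.999
grasp_force: 0.0
```

```bash
python3 plan.py; python3 pile.py 54; python3 plates.py scene side; python3 - <<'E'
from m import *
im,d,c,w=cam("scene"); cv2.imwrite("pics/scene2.png",im)
E
```

```text
t 34.9 tcp [475.  -17.3 240.2] yaw 20.1 tilt 0.18 w 0.999 F [-0.1  0.  -0.2] g 0.0 q6 -0.64
board 3901 (array([455.2, -36.2]), array([130.3, 129.8]), 20.1)
face 0.054 5940 0.0539 (array([455.5, -34.2]), array([90.2, 90.5]), 19.4) slope [ 0.024 -0.009] boss [487.2 -48.7  63. ]
face 0.041999999999999996 1891 0.042 (array([455.3, -34.3]), array([90.7, 90.7]), 19.6) slope [ 0.007 -0.   ] boss [461.5 -32.2  53.8]
face 0.029999999999999995 65 0.0313 (array([448.8, -17.4]), array([89.5, 51.4]), 20.7) slope [-0.046  0.051] boss [435.  -20.5  41.9]
```

View pics/scene2.png

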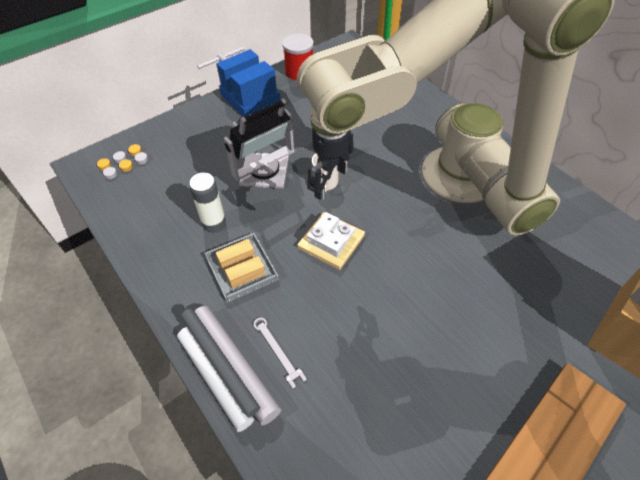

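The scene shows the pile centred on the board at (330,238), the offcuts in the tray at (240,262), and the lamp facing the board. No loose plates are left. Next, the lamp goes back.

Call:
jog_arm --pt "-0.03 -0.01 -0.12 0.07 0" --pt "-0.1 -0.05 -0.26 0.15 0" --pt "-0.928 -0.422 -0.4 0.95 0" --pt "-0.928 -0.422 -0.4 0.95 0" --pt "-0.928 -0.422 -0.4 0.95 0" --pt "-0.928 -0.422 -0.4 0.95 0" --pt "-0.928 -0.422 -0.4 0.95 0" --pt "-0.928 -0.422 -0.4 0.95 0" --pt "-0.928 -0.422 -0.4 0.95 0" --pt "-0.928 -0.422 -0.4 0.95 0" --pt "-0.928 -0.422 -0.4 0.95 0" --pt "-0.928 -0.422 -0.4 0.95 0"

```text
t: 36.13
tcp_pos: [0.4522, -0.3232, 0.3608]
tool_rot: [0.977, 0.213, -0.0, -0.001]
contact_force: [0.0, -0.9, -0.2]
width: 1.0
grasp_force: 0.0
```

Call:
jog_arm --pt "0 0 0 0.29 0" --pt "0 0 0 0.29 0" --pt "0 0 0 0.29 0" --pt "0 0 0 0.29 0" --pt "0 0 0 0.29 0" --pt "0 0 0 0.29 0"

```text
t: 36.63
tcp_pos: [0.4524, -0.3224, 0.3612]
tool_rot: [1.0, -0.008, -0.0, -0.0]
contact_force: [-0.9, 0.7, -0.4]
width: 0.999
grasp_force: 0.0
```

```bash
python3 lamp.py w4; python3 plan.py 451.9 -322.7 229 -91.4
```

```text
handle [320. 226.] 3821 0.2537 0.2597 (array([ 451.9, -323.2]), array([ 20.6, 128.2]), 88.8)
foot [300. 186.] 721 0.012 0.0144 (array([ 451.5, -289.3]), array([34.7, 71.8]), 88.5)
foot [404. 180.] 221 0.012 0.0139 (array([ 455. , -436.7]), array([22.7, 22.6]), 45.2)
foot all (array([ 438.4, -327. ]), array([103.4, 234. ]), 29.8)
board 1855 (array([533.6, -64.4]), array([139.6, 307.8]), 81.7)
t 36.7 tcp [ 452.4 -322.4  361.4] yaw -90.9 tilt 0.04 w 1.002 F [ 0.3 -0.7  0.2] g 0.0 q6 0.75
row [-0.0015  0.0013  0.4412] twist 0.0052 n>= 4
```

```bash
python3 - <<'E'
from m import *
c=viewer.get_calibration("wrist")
A=np.radians(136.2); ex=np.array([np.cos(A),np.sin(A)]); ey=np.array([-ex[1],ex[0]]); C=np.array([.4509,-.3623])
def edge(q,s,t,lo,hi,n=40):   # max along s as function of t
    a=(q-C)@s; b=(q-C)@t; pts=[]
    for l,h in zip(np.linspace(lo,hi,n+1)[:-1],np.linspace(lo,hi,n+1)[1:]):
        k=(b>l)&(b<h)
        if k.sum()>2: pts.append(((l+h)/2,np.sort(a[k])[-2]))
    pts=np.array(pts)
    if len(pts)<5: return None
    for _ in range(5):
        f=np.polyfit(pts[:,0],pts[:,1],1); r=abs(np.polyval(f,pts[:,0])-pts[:,1]); pts=pts[r<max(.0015,2.5*np.median(r))]
        if len(pts)<5: return None
    return len(pts),"slope deg",np.degrees(np.arctan(f[0])).round(2),"dist mm",(f[1]*1000).round(1),"span",(pts[[0,-1],0]*1000).round()
for n in("w1","w2","w3","w4"):
    f=np.load(n+".npz"); P=cloud(f["d"],c,f["w"]); Z=P[...,2]
    m=(np.hypot(P[...,0]-C[0],P[...,1]-C[1])<.1)&(Z>.0085)&(Z<.0150); q=P[m][:,:2]
    print(n,m.sum(),"front",edge(q,ex,ey,-.06,.06),"\n left",edge(q,ey,ex,-.06,.06),"\n right",edge(q,-ey,ex,-.06,.06),"\n back",edge(q,-ex,ey,-.06,.06))
    hsv=cv2.cvtColor(f["im"],cv2.COLOR_BGR2HSV)
    for mm,ce in comps(m&(hsv[...,2]>245)&(hsv[...,1]<12),5): 
        xy=P[mm][:,:2].mean(0)-C; print("  mark?",ce.round(),mm.sum(),(xy@ex*1000).round(1),(xy@ey*1000).round(1))
E
```

```text
w1 5436 front (40, 'slope deg', np.float64(-1.73), 'dist mm', np.float64(64.5), 'span', array([-58.,  58.])) 
 left (28, 'slope deg', np.float64(50.73), 'dist mm', np.float64(21.3), 'span', array([-58.,  58.])) 
 right (28, 'slope deg', np.float64(-1.4), 'dist mm', np.float64(64.3), 'span', array([-58.,  58.])) 
 back (40, 'slope deg', np.float64(-34.65), 'dist mm', np.float64(-9.3), 'span', array([-58.,  58.]))
  mark? [32. 30.] 219 47.4 52.1
w2 1926 front (39, 'slope deg', np.float64(-2.1), 'dist mm', np.float64(64.3), 'span', array([-58.,  58.])) 
 left (14, 'slope deg', np.float64(42.33), 'dist mm', np.float64(22.7), 'span', array([-58.,  58.])) 
 right (14, 'slope deg', np.float64(-1.86), 'dist mm', np.float64(64.4), 'span', array([-58.,  58.])) 
 back (39, 'slope deg', np.float64(-6.54), 'dist mm', np.float64(9.9), 'span', array([-58.,  58.]))
  mark? [309. 173.] 15 36.3 -39.3
  mark? [292. 189.] 61 59.1 -16.7
  mark? [376. 182.] 39 -55.7 -29.6
  mark? [299. 228.] 513 48.2 38.6
  mark? [297. 206.] 5 51.9 7.1
w3 921 front (12, 'slope deg', np.float64(-49.28), 'dist mm', np.float
[... 195 characters left out ...]
 np.float64(19.9), 'span', array([-58.,  58.])) 
 back (11, 'slope deg', np.float64(45.78), 'dist mm', np.float64(13.1), 'span', array([-50.,  58.]))
  mark? [302. 176.] 96 33.1 -55.5
  mark? [401. 180.] 137 -55.3 49.0
w4 951 front (17, 'slope deg', np.float64(-49.31), 'dist mm', np.float64(11.9), 'span', array([-58.,  58.])) 
 left (8, 'slope deg', np.float64(-46.9), 'dist mm', np.float64(2.4), 'span', array([-58.,  41.])) 
 right (22, 'slope deg', np.float64(47.89), 'dist mm', np.float64(21.1), 'span', array([-58.,  58.])) 
 back (11, 'slope deg', np.float64(47.2), 'dist mm', np.float64(9.7), 'span', array([-46.,  58.]))
  mark? [300. 186.] 582 46.6 -48.4
  mark? [403. 180.] 164 -55.1 49.1
```

The foot edges put straight ahead at 138.0° and the foot centre at (450.9, -363). I'll grip, tip level, then swing.

Call:
jog_arm --pt "-0.0015 0.002 0.05 0.005 0" --pt "-0.0015 0.002 0.15 0.005 0" --pt "-0.0015 0.002 0.25 0.005 0" --pt "-0.0015 0.002 0.35 0.005 0" --pt "-0.0015 0.002 0.442 0.005 0" --pt "-0.0015 0.002 0.442 0.005 0" --pt "-0.0015 0.002 0.442 0.005 0.7" --pt "-0.0015 0.002 0.442 0.005 0.7" --pt "-0.0015 0.002 0.442 0.005 1" --pt "-0.0015 0.002 0.442 0.005 1" --pt "-0.0015 0.002 0.442 0.005 1" --pt "-0.0015 0.002 0.442 0.005 1" --newtons 100

```text
t: 37.68
tcp_pos: [0.4521, -0.3232, 0.23]
tool_rot: [1.0, -0.013, 0.001, 0.001]
contact_force: [-2.4, 4.9, 14.4]
width: 0.156
grasp_force: 93.5
```

Call:
jog_arm --pt "0 0 0 0 1" --pt "0 0 0 0 1" --pt "0 0 0 0 1"

```text
t: 37.93
tcp_pos: [0.4521, -0.3231, 0.23]
tool_rot: [1.0, -0.013, 0.001, 0.001]
contact_force: [-0.4, 1.3, 6.1]
width: 0.158
grasp_force: 97.5
```

```bash
python3 plan.py 450.9 -363 236.3 -91.4
```

```text
t 37.9 tcp [ 452.1 -323.1  230. ] yaw -91.5 tilt 0.1 w 0.158 F [-0.4  1.3  6.1] g 97.5 q6 0.76
row [-0.0004  0.1331 -0.0207] twist -0.0014 n>= 1
```

Call:
jog_arm --pt "0 0.015 -0.005 0 1" --pt "0 0.03 -0.01 0 1" --pt "0 0.045 -0.014 0 1" --pt "0 0.06 -0.017 0 1" --pt "0 0.075 -0.02 0 1" --pt "0 0.09 -0.022 0 1" --pt "0 0.105 -0.0235 0 1" --pt "0 0.12 -0.024 0 1" --pt "0 0.134 -0.024 0 1" --pt "0 0.134 -0.024 0 1" --pt "0 0.134 -0.024 0 1"

```text
t: 38.85
tcp_pos: [0.4514, -0.3637, 0.2389]
tool_rot: [1.0, -0.013, 0.002, 0.002]
contact_force: [-1.2, 1.5, 14.6]
width: 0.15
grasp_force: 103.6
```

```bash
python3 plan.py 450.9 -363 236.3 -42
```

```text
t 38.9 tcp [ 451.4 -363.7  238.9] yaw -91.5 tilt 0.28 w 0.15 F [-1.2  1.5 14.6] g 103.6 q6 0.72
row [-0.0018 -0.0024  0.0086] twist -0.5504 n>= 7
```

Call:
jog_arm --pt "0 -0.001 0.003 -0.06 1" --pt "0 -0.001 0.006 -0.13 1" --pt "0 -0.001 0.006 -0.2 1" --pt "0 -0.001 0.006 -0.27 1" --pt "0 -0.001 0.006 -0.34 1" --pt "0 -0.001 0.006 -0.41 1" --pt "0 -0.001 0.006 -0.48 1" --pt "0 -0.001 0.006 -0.55 1" --pt "0 -0.001 0.006 -0.55 1" --pt "0 -0.001 0.006 -0.55 1"

```text
t: 39.68
tcp_pos: [0.4512, -0.3641, 0.2388]
tool_rot: [0.914, 0.407, 0.001, 0.004]
contact_force: [-4.4, 1.6, 25.2]
width: 0.148
grasp_force: 104.8
```

```bash
python3 plan.py 450.9 -363 236.3 -42
```

```text
t 39.7 tcp [ 451.2 -364.1  238.8] yaw -42.0 tilt 0.46 w 0.148 F [-4.4  1.6 25.2] g 104.8 q6 -0.15
row [ 0.0019 -0.0033  0.0084] twist -0.0001 n>= 1
```

Call:
jog_arm --pt "0.001 -0.003 -0.008 0 1" --pt "0.001 -0.003 -0.008 0 1" --pt "0.001 -0.003 -0.008 0 0.7" --pt "0.001 -0.003 -0.008 0 0.4" --pt "0.001 -0.003 -0.008 0 0" --pt "0.001 -0.003 -0.008 0 0" --pt "0.001 -0.003 -0.1 0 0" --pt "0.001 -0.003 -0.25 0 0" --pt "0.001 -0.003 -0.42 0 0" --pt "0.001 -0.003 -0.42 0 0" --pt "0.001 -0.003 -0.42 0 0" --pt "0.001 -0.003 -0.42 0 0"

```text
t: 40.68
tcp_pos: [0.4504, -0.3619, 0.3602]
tool_rot: [0.914, 0.406, 0.0, 0.0]
contact_force: [-0.0, 0.4, -0.7]
width: 1.002
grasp_force: 0.0
```

Call:
jog_arm --pt "0 0 0 0 0" --pt "0 0 0 0 0" --pt "0 0 0 0 0"

```text
t: 40.93
tcp_pos: [0.4503, -0.3619, 0.3592]
tool_rot: [0.914, 0.406, -0.0, -0.001]
contact_force: [-0.2, -0.7, 0.4]
width: 0.999
grasp_force: 0.0
```

```bash
python3 lamp.py w5; python3 plan.py; python3 - <<'E'
from m import *
f=np.load("w5.npz"); c=viewer.get_calibration("wrist"); P=cloud(f["d"],c,f["w"]); Z=P[...,2]
C=np.array([.4509,-.363]); A=np.radians(138); ex=np.array([np.cos(A),np.sin(A)]); ey=np.array([-ex[1],ex[0]])
a=(P[...,:2]-C)@ex; b=(P[...,:2]-C)@ey
m=(Z>.235)&(Z<.272)&(abs(a)<.04)&(abs(b)<.05); print("handle off x/y",np.median(a[m])*1000,(a[m].max()+a[m].min())*500,"ztop",np.percentile(Z[m],98), "yaw err deg",np.degrees(np.arctan(-np.polyfit(b[m],a[m],1)[0])))
m=(Z>.19)&(Z<.21)&(abs(a)<.03)&(abs(b)<.075); q=np.c_[a[m],b[m],np.ones(m.sum())]; z=Z[m]
for _ in range(4):
    k=np.linalg.lstsq(q,z,rcond=None)[0]; r=abs(q@k-z); g=r<max(.001,2*np.median(r)); q,z=q[g],z[g]
print("head top slope",k,len(z))
E
```

```text
handle [319. 231.] 3876 0.262 0.2668 (array([ 450. , -361.6]), array([128.1,  15.6]), 48.4)
foot [279. 160.] 716 0.0119 0.0143 (array([ 430.6, -302.8]), array([68. , 21.6]), 46.5)
foot [361. 175.] 787 0.012 0.0142 (array([ 490.7, -398.6]), array([129.8,  24.4]), 50.2)
foot [281. 211.] 626 0.012 0.0142 (array([ 386.9, -352. ]), array([59.6, 21.5]), 48.2)
foot all (array([ 416.1, -331.4]), array([129.4, 222.9]), 47.9)
board 1493 (array([ 581.1, -331.7]), array([100.5, 781.6]), 26.7)
t 41.0 tcp [ 450.3 -361.9  359.5] yaw -42.0 tilt 0.12 w 1.0 F [-0.7 -0.5 -0.4] g 0.0 q6 -0.15
handle off x/y 1.6584062565936277 1.6967330664658347 ztop 0.2638308749107843 yaw err deg 0.43280349457943995
head top slope [-0.00788721 -0.00094771  0.19983722] 4639
```

View pics/w5.png

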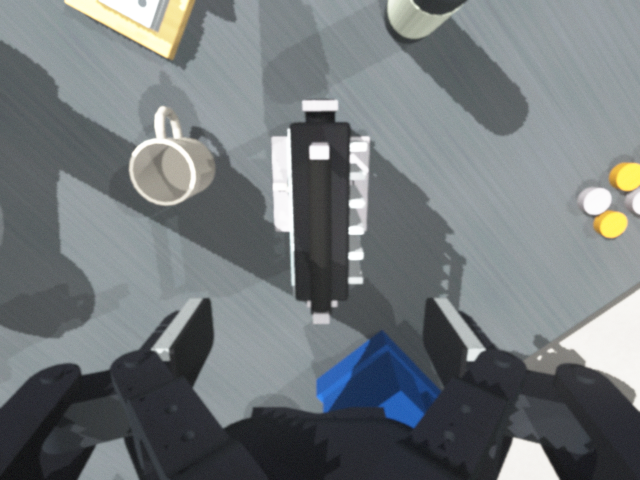

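The lamp sits squarely over its foot: head level within 1° and swivel off by about 0.4°. One last check of the pile and tray, and the job is handed in only if both are still in place.

```bash
python3 - <<'E'
from m import *
im,d,c,w=cam("scene"); P=cloud(d,c,w); hsv=cv2.cvtColor(im,cv2.COLOR_BGR2HSV); Z=P[...,2]
near=np.hypot(P[...,0]-.4564,P[...,1]+.0365)<.1
m=near&(hsv[...,1]<70)&(Z>.049)&(Z<.07); a=rect(P[m][:,:2]); print(m.sum(),a)
t=(hsv[...,0]>10)&(hsv[...,0]<28)&(hsv[...,1]>60)&(Z>.035)&(Z<.07)&(P[...,0]>.6)&(P[...,1]<0)
n=[rect(P[k][:,:2]) for k,_ in comps(t,100)]; print(n)
if np.hypot(*(a[0]-np.array([456,-36])))<6 and len(n)==2: print(arm.close_job())
E
```

```text
213 (array([471.1, -38.2]), array([ 44.1, 118.4]), 58.4)
[(array([ 687. , -141.2]), array([39.2, 90. ]), 80.4), (array([695.8, -80.3]), array([39.4, 89.6]), 80.2)]
```

```bash
python3 - <<'E'
from m import *
im,d,c,w=cam("scene"); i2=cam("side")[0]
cv2.imwrite("pics/end.png",np.hstack([cv2.resize(im[180:300,260:400],(400,343)),cv2.resize(i2[240:360,230:370],(400,343))]))
E
```

```text
(no output)
```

View pics/end.png

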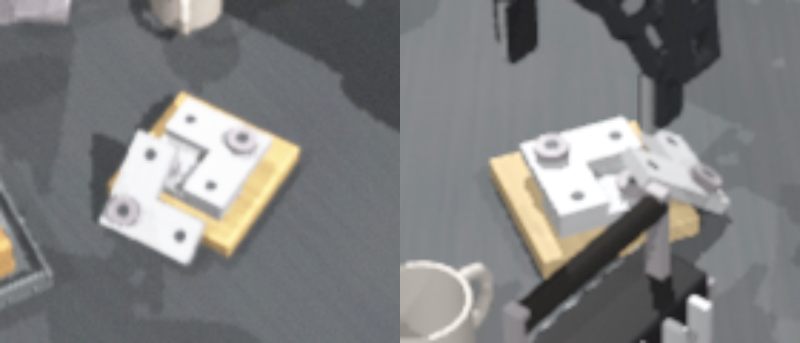

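The closeups show that the top plate has been knocked off the pile. It leans on the board's edge at left-panel (150,205), and the two plates under it still look in place. The order asked for has the lamp on the board while stacking, so I'll re-aim the lamp first, restack the plate, then put the lamp back.

Call:
jog_arm --pt "0 0 0.05 0 0" --pt "0 0 0.15 0 0" --pt "0 0 0.25 0 0" --pt "0 0 0.35 0 0" --pt "0 0 0.408 0 0" --pt "0 0 0.408 0 0" --pt "0 0 0.408 0 0.7" --pt "0 0 0.408 0 0.7" --pt "0 0 0.408 0 1" --pt "0 0 0.408 0 1" --pt "0 0 0.408 0 1" --pt "0 0 0.408 0 1" --newtons 100

```text
t: 42.13
tcp_pos: [0.4506, -0.3623, 0.239]
tool_rot: [0.914, 0.406, 0.0, 0.001]
contact_force: [-0.6, 2.3, 12.0]
width: 0.156
grasp_force: 92.1
```

Call:
jog_arm --pt "0 0 0 0 1" --pt "0 0 0 0 1" --pt "0 0 0 0.06 1" --pt "0 0 0 0.13 1" --pt "0 0 0 0.2 1" --pt "0 0 0 0.27 1" --pt "0 0 0 0.34 1" --pt "0 0 0 0.41 1" --pt "0 0 0 0.48 1" --pt "0 0 0 0.547 1" --pt "0 0 0 0.547 1" --pt "0 0 0 0.547 1"

```text
t: 43.13
tcp_pos: [0.4523, -0.3626, 0.2391]
tool_rot: [1.0, -0.011, 0.003, 0.001]
contact_force: [9.6, -1.6, 3.2]
width: 0.151
grasp_force: 97.6
```

```bash
python3 plan.py 451.5 -323.7 229.5 -90.9
```

```text
t 43.1 tcp [ 452.3 -362.6  239.1] yaw -91.3 tilt 0.35 w 0.151 F [ 9.6 -1.6  3.2] g 97.6 q6 0.71
row [-0.0056 -0.1296  0.0316] twist -0.0043 n>= 1
```

Call:
jog_arm --pt "0.004 -0.015 0 0 1" --pt "0.004 -0.03 0.001 0 1" --pt "0.004 -0.045 0.003 0 1" --pt "0.004 -0.06 0.006 0 1" --pt "0.004 -0.075 0.01 0 1" --pt "0.004 -0.09 0.014 0 1" --pt "0.004 -0.105 0.018 0 1" --pt "0.004 -0.12 0.023 0 1" --pt "0.004 -0.13 0.0257 0 1" --pt "0.004 -0.13 0.0257 0 1" --pt "0.004 -0.13 0.0257 0 1"

```text
t: 44.05
tcp_pos: [0.4532, -0.3239, 0.2335]
tool_rot: [1.0, -0.011, 0.002, 0.003]
contact_force: [-1.6, 1.7, 18.9]
width: 0.146
grasp_force: 98.0
```

Call:
jog_arm --pt "0 0 0 0 0.8" --pt "0 0 0 0 0.5" --pt "0 0 0 0 0.2" --pt "0 0 0 0 0" --pt "0 0 -0.1 0 0" --pt "0 0 -0.25 0 0" --pt "0 0 -0.45 0 0" --pt "0 0 -0.45 0 0" --pt "0 0 -0.45 0 0" --pt "0 0 -0.45 0 0" --pt "0 0 -0.45 0 0"

```text
t: 44.97
tcp_pos: [0.4523, -0.3229, 0.364]
tool_rot: [1.0, -0.011, -0.001, -0.001]
contact_force: [-0.4, -0.1, 0.1]
width: 0.998
grasp_force: 0.0
```

```bash
python3 lamp.py w6; python3 plan.py 500 -60 260 -1.4
```

```text
handle [319. 224.] 3707 0.2537 0.2595 (array([ 452.2, -322.6]), array([ 20.8, 128.4]), 88.2)
foot [300. 186.] 716 0.012 0.0144 (array([ 452. , -289.2]), array([34.9, 72.1]), 88.1)
foot [403. 179.] 221 0.012 0.014 (array([ 454.7, -436.1]), array([22.7, 24.8]), 44.2)
foot all (array([ 435.3, -326.5]), array([108.1, 233.7]), 32.4)
board 1875 (array([532.8, -64.6]), array([139. , 311.9]), 81.6)
t 45.0 tcp [ 452.2 -322.9  363.8] yaw -91.3 tilt 0.18 w 1.0 F [ 0.  -0.4  0.5] g 0.0 q6 0.76
row [ 0.1403 -0.8788  0.3476] twist -0.9987 n>= 13
```

Call:
jog_arm --pt "0.12 -0.8 0.05 -0.95 0.2" --pt "0.12 -0.8 0.2 -0.95 0.2" --pt "0.12 -0.8 0.2 -0.95 0.2" --pt "0.12 -0.8 0.2 -0.95 0.2" --pt "0.12 -0.8 0.2 -0.95 0.2" --pt "0.12 -0.8 0.2 -0.95 0.2" --pt "0.12 -0.8 0.2 -0.95 0.2" --pt "0.12 -0.8 0.2 -0.95 0.2" --pt "0.12 -0.8 0.2 -0.95 0.2" --pt "0.12 -0.8 0.2 -0.95 0.2" --pt "0.12 -0.8 0.2 -0.95 0.2" --pt "0.12 -0.8 0.2 -0.95 0.2"

```text
t: 46.02
tcp_pos: [0.4934, -0.0837, 0.304]
tool_rot: [0.74, 0.673, -0.001, -0.001]
contact_force: [0.3, 1.1, 0.2]
width: 0.802
grasp_force: 0.0
```

Call:
jog_arm --pt "0 0 0 0 0.2" --pt "0 0 0 0 0.2" --pt "0 0 0 0 0.2"

```text
t: 46.27
tcp_pos: [0.4936, -0.0838, 0.3048]
tool_rot: [0.743, 0.669, -0.0, -0.001]
contact_force: [0.6, -0.5, 0.0]
width: 0.8
grasp_force: 0.0
```

```bash
python3 plan.py; python3 pile.py 42; python3 - <<'E'
from m import *
im,d,c,w=cam("wrist"); P=cloud(d,c,w); np.savez("w7.npz",im=im,d=d,w=w); cv2.imwrite("pics/w7.png",im); hsv=cv2.cvtColor(im,cv2.COLOR_BGR2HSV); Z=P[...,2]
near=np.hypot(P[...,0]-.48,P[...,1]+.0365)<.13
for m,ce in comps(near&(hsv[...,1]<60)&(hsv[...,2]>110)&(Z>.006)&(Z<.09),200):
    print(ce.round(),m.sum(),rect(P[m][:,:2]),np.percentile(Z[m],[2,25,50,75,98]).round(4))
E
```

```text
t 46.3 tcp [493.6 -83.8 304.8] yaw -6.0 tilt 0.07 w 0.8 F [ 0.6 -0.5  0. ] g 0.0 q6 -0.3
board 3452 (array([455.2, -36. ]), array([130.3, 130. ]), 20.2)
face 0.042 4594 0.042 (array([471.9, -33.9]), array([121. ,  98.9]), 20.5) slope [-0.003  0.002] boss [431.5 -27.5  51.1]
face 0.030000000000000002 2328 0.0301 (array([478.6, -31.2]), array([135.7,  98.5]), 20.5) slope [ 0.002 -0.006] boss [450.4 -30.4  41.8]
[299. 150.] 10561 (array([478.5, -33.2]), array([151.1, 112.7]), 19.5) [0.0126 0.0297 0.0412 0.0427 0.0616]
[246. 112.] 291 (array([424.3,  16.6]), array([101.6,   7.3]), 20.6) [0.0164 0.0175 0.0181 0.0186 0.0197]
```

View pics/w7.png

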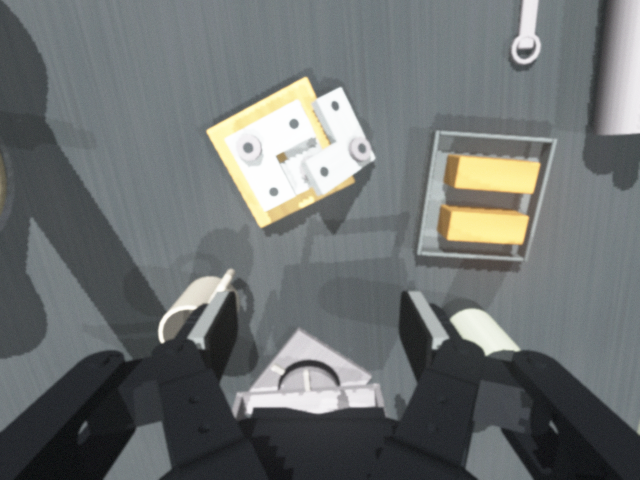

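The wrist view shows the knocked plate tilted off the board's right edge, with its boss at (361,148) and its arm ends near (335,98) and (322,172). The lower two plates are untouched, with the boss at (249,148). Next I'll fit the plate's plane.

```bash
python3 - <<'E'
from m import *
f=np.load("w7.npz"); c=viewer.get_calibration("wrist"); im=f["im"]; P=cloud(f["d"],c,f["w"])
for n,(u,v) in dict(boss=(361,148),endA=(335,98),endB=(322,172),holeA=(335,106)).items(): print(n,(np.nanmedian(P[v-2:v+3,u-2:u+3].reshape(-1,3),0)*1000).round(1))
poly=np.array([[330,110],[340,98],[352,125],[345,138],[340,150],[335,170],[322,180],[316,162],[335,150],[345,140]])
seeds=np.array([(340,100),(345,115),(350,128),(345,152),(335,160),(325,165),(318,178)])
q=np.concatenate([P[v-3:v+4,u-3:u+4].reshape(-1,3) for u,v in seeds])
for _ in range(6):
    k=np.linalg.lstsq(np.c_[q[:,:2],np.ones(len(q))],q[:,2],rcond=None)[0]; r=abs(q@[k[0],k[1],-1]+k[2]); q=q[r<max(.0015,2*np.median(r))]
print("plane",k.round(4),len(q),"slope deg",np.degrees(np.arctan(np.hypot(*k[:2]))).round(1),"downhill dir",np.degrees(np.arctan2(-k[1],-k[0])).round(1))
hsv=cv2.cvtColor(im,cv2.COLOR_BGR2HSV)
res=abs(P[...,0]*k[0]+P[...,1]*k[1]+k[2]-P[...,2])<.0025
near=(np.hypot(P[...,0]-.505,P[...,1]+.035)<.075)&(hsv[...,1]<60)&(hsv[...,2]>110)
mm=comps((near&res),150)
for m,ce in mm:
    # rotate into the plane: unit normal -> z
    n=np.array([-k[0],-k[1],1]);n/=np.linalg.norm(n)
    Rr,_=R.align_vectors([[0,0,1]],[n]); q=P[m]; ctr=np.median(q,0); ql=Rr.apply(q-ctr)
    print(ce.round(),m.sum(),"inplane",rect(ql[:,:2]),"horizontal",rect(q[:,:2]),"z",q[:,2].min().round(3),q[:,2].max().round(3))
    (cc,s,a)=cv2.minAreaRect((ql[:,:2]*1000).astype(np.float32)); print("origin(top face)",(Rr.inv().apply(np.r_[np.array(cc)/1000,0])+ctr).round(4)*1000)
E
```

```text
boss [547.8 -35.3  28.7]
endA [523.8  21.4  18.2]
endB [501.1 -54.3  57. ]
holeA [522.9  12.9  21.8]
plane [-0.7228 -0.2857  0.4031] 323 slope deg 37.9 downhill dir 21.6
[336. 143.] 3191 inplane (array([-7.7, 10.4]), array([92., 90.]), 22.0) horizontal (array([514.3, -22.2]), array([73.1, 90. ]), 22.2) z 0.008 0.066
origin(top face) [513.4 -22.6  34.5]
[369. 124.] 395 inplane (array([ 1. , -3.2]), array([10.5, 90.8]), 21.2) horizontal (array([562.5, -13.2]), array([10.5, 90.8]), 20.9) z -0.003 0.002
origin(top face) [ 5.627e+02 -1.310e+01  1.000e-01]
```

```bash
python3 plan.py 502.6 -53.7 110 -68.4 502.6 -53.7 43.5 -68.4
```

```text
t 46.4 tcp [493.7 -83.9 305.1] yaw -5.9 tilt 0.03 w 0.794 F [-0.1 -0.1  0.3] g 0.0 q6 -0.3
row [0.103  0.0196 0.6503] twist 0.6945 n>= 9
row [0.103  0.0197 0.872 ] twist 0.6945 n>= 9
```

Call:
jog_arm --pt "0.103 0.02 0.2 0.694 0.2" --pt "0.103 0.02 0.55 0.694 0.2" --pt "0.103 0.02 0.55 0.694 0.2" --pt "0.103 0.02 0.55 0.694 0.2" --pt "0.103 0.02 0.55 0.694 0.2" --pt "0.103 0.02 0.55 0.694 0.2" --pt "0.103 0.02 0.55 0.694 0.2" --pt "0.103 0.02 0.55 0.694 0.2" --pt "0.103 0.02 0.65 0.694 0.2" --pt "0.103 0.02 0.75 0.694 0.2" --pt "0.103 0.02 0.82 0.694 0.2" --pt "0.103 0.02 0.84 0.694 0.2"

```text
t: 47.37
tcp_pos: [0.5014, -0.0533, 0.0506]
tool_rot: [0.982, 0.188, -0.002, -0.001]
contact_force: [-0.9, 0.4, -0.1]
width: 0.797
grasp_force: 0.0
```

```bash
python3 plan.py 502.6 -53.7 43.5 -68.4
```

```text
t 47.4 tcp [501.4 -53.3  50.6] yaw -68.3 tilt 0.3 w 0.797 F [-0.9  0.4 -0.1] g 0.0 q6 0.85
row [0.0034 0.0028 0.0236] twist 0.0009 n>= 1
```

Call:
jog_arm --pt "0 0 0.02 0 0.2" --pt "0 0 0.03 0 0.2" --pt "0 0 0.03 0 0.4" --pt "0 0 0.03 0 1" --pt "0 0 0.03 0 1" --pt "0 0 0.03 0 1" --pt "0 0 0.03 0 1" --pt "0 0 0.03 0 1" --pt "0 0 0.03 0 1" --newtons 80

```text
t: 48.12
tcp_pos: [0.5034, -0.0539, 0.0452]
tool_rot: [0.982, 0.189, 0.001, 0.001]
contact_force: [-0.8, 0.7, 7.1]
width: 0.438
grasp_force: 80.1
```

```bash
python3 plan.py; python3 - <<'E'
from m import *
a=cam("scene")[0];b=cam("side")[0]
cv2.imwrite("pics/g.png",np.hstack([cv2.resize(a[160:280,260:400],(400,343)),cv2.resize(b[240:360,230:370],(400,343))]))
E
```

```text
t 48.1 tcp [503.4 -53.9  45.2] yaw -68.2 tilt 0.11 w 0.438 F [-0.8  0.7  7.1] g 80.1 q6 0.85
```

View pics/g.png

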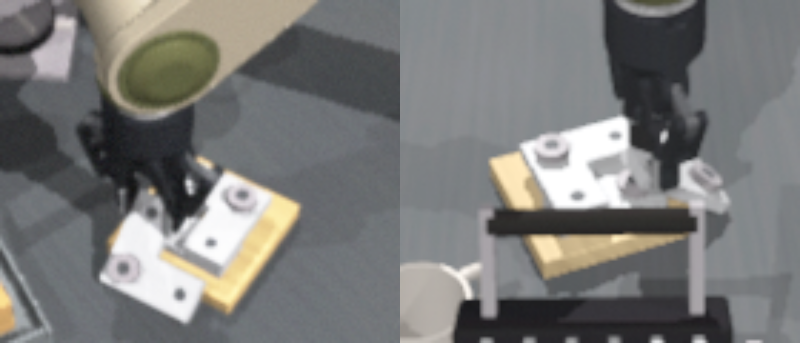

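Call:
jog_arm --pt "0 0 -0.03 0 1" --pt "0 0 -0.08 0 1" --pt "0 0 -0.15 0 1" --pt "0 0 -0.25 0 1" --pt "0.1 -0.08 -0.35 0 1" --pt "0.464 -0.353 -0.4 0 1" --pt "0.464 -0.353 -0.4 0 1" --pt "0.464 -0.353 -0.4 0 1" --pt "0.464 -0.353 -0.4 0 1" --pt "0.464 -0.353 -0.4 0 1" --pt "0.464 -0.353 -0.4 0 1" --pt "0.464 -0.353 -0.4 0 1"

```text
t: 49.22
tcp_pos: [0.5921, 0.0957, 0.1642]
tool_rot: [0.982, 0.189, -0.001, 0.0]
contact_force: [-0.2, 1.1, -1.1]
width: 0.437
grasp_force: 80.6
```

```bash
python3 plan.py 593 97 50 -68.2; python3 - <<'E'
from m import *
a=cam("scene")[0];b=cam("side")[0]
cv2.imwrite("pics/g2.png",np.hstack([cv2.resize(a[160:340,210:420],(400,343)),cv2.resize(b[180:360,230:440],(400,343))]))
E
```

```text
t 49.2 tcp [592.1  95.7 164.2] yaw -68.2 tilt 0.09 w 0.437 F [-0.2  1.1 -1.1] g 80.6 q6 1.15
row [ 0.005  -0.003   0.3805] twist -0.0006 n>= 3
```

View pics/g2.png

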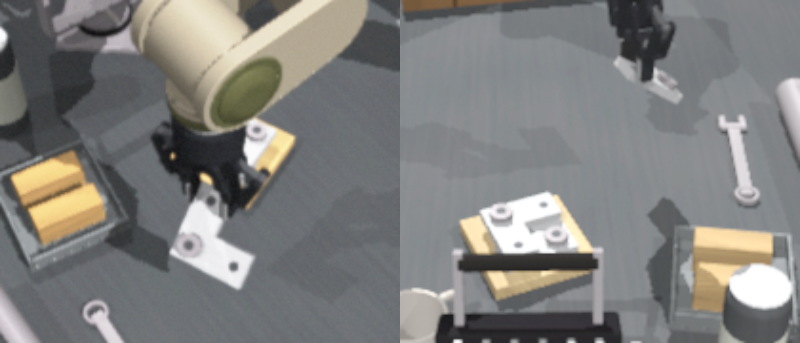

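Call:
jog_arm --pt "0 0 0.1 0 1" --pt "0 0 0.23 0 1" --pt "0 0 0.33 0 1" --pt "0 0 0.37 0 1" --pt "0 0 0.394 0 1" --pt "-0.005 0 0.414 0 1" --pt "-0.015 0 0.435 0 1" --pt "-0.025 0 0.455 0 1" --pt "-0.033 0 0.475 0 1" --pt "-0.04 0 0.495 0 1" --pt "-0.045 0 0.51 0 1" --pt "-0.048 0 0.52 0 1" --newtons 30

```text
t: 50.32
tcp_pos: [0.5804, 0.0898, 0.0107]
tool_rot: [0.982, 0.188, 0.002, 0.001]
contact_force: [-4.5, 1.5, 11.0]
width: 0.436
grasp_force: 87.7
```

```bash
python3 plan.py
```

```text
t 50.3 tcp [580.4  89.8  10.7] yaw -68.3 tilt 0.23 w 0.436 F [-4.5  1.5 11. ] g 87.7 q6 1.14
```

Call:
jog_arm --pt "0 0 0 0 0.45" --pt "0 0 0 0 0.45" --pt "0 0 0 0 0.3" --pt "0 0 -0.1 0 0.2" --pt "0 0 -0.3 0 0.2" --pt "0 0 -0.7 0 0.2" --pt "0 0 -0.7 0 0.2" --pt "0 0 -0.7 0 0.2" --pt "0 0 -0.7 0 0.2" --pt "0 0 -0.7 0 0.2" --pt "0 0 -0.7 0 0.2"

```text
t: 51.23
tcp_pos: [0.5795, 0.0908, 0.2188]
tool_rot: [0.982, 0.189, 0.001, 0.0]
contact_force: [-0.5, 1.0, 0.6]
width: 0.798
grasp_force: 0.0
```

```bash
python3 plan.py; python3 plates.py wrist scene side
```

```text
t 51.2 tcp [579.5  90.8 218.8] yaw -68.2 tilt 0.08 w 0.798 F [-0.5  1.   0.6] g 0.0 q6 1.14
wrist [596.  125.4] [90.1 90.2] 0.0121 [629.  111.5] yaw 112.1 rect yaw 111.6
scene [598.5 122.8] [92.7 90.5] 0.0118 [632.2 109.7] yaw 113.8 rect yaw 111.9
side [597.1 123.5] [93.5 97.8] 0.0134 [628.5 107.4] yaw 107.8 rect yaw 111.4
```

```bash
python3 plates.py wrist;python3 plan.py 596.1 98.1 60 -68.4 596.1 98.1 2.3 -68.4
```

```text
wrist [595.9 125.4] [89.4 90.2] 0.0121 [628.9 111.6] yaw 112.4 rect yaw 111.6
t 51.4 tcp [579.   90.8 216.8] yaw -68.2 tilt 0.17 w 0.803 F [-0.1  0.4  0.4] g 0.0 q6 1.14
row [ 0.0633 -0.0007  0.5226] twist 0.0018 n>= 4
row [ 6.390e-02 -5.000e-04  7.149e-01] twist 0.0018 n>= 6
```

Call:
jog_arm --pt "0.063 0 0.2 0.002 0.2" --pt "0.063 0 0.52 0.002 0.2" --pt "0.063 0 0.52 0.002 0.2" --pt "0.063 0 0.52 0.002 0.2" --pt "0.063 0 0.52 0.002 0.2" --pt "0.063 0 0.6 0.002 0.2" --pt "0.063 0 0.66 0.002 0.2" --pt "0.063 0 0.69 0.002 0.2" --pt "0.063 0 0.712 0.002 0.2" --pt "0.063 0 0.712 0.002 0.2" --pt "0.063 0 0.712 0.002 0.2" --newtons 90

```text
t: 52.35
tcp_pos: [0.5976, 0.0979, 0.0059]
tool_rot: [0.982, 0.187, 0.001, 0.0]
contact_force: [-0.8, -0.1, 0.5]
width: 0.802
grasp_force: 0.0
```

```bash
python3 plan.py 596.1 98.1 2.3 -68.4
```

```text
t 52.4 tcp [597.6  97.9   5.9] yaw -68.4 tilt 0.08 w 0.802 F [-0.8 -0.1  0.5] g 0.0 q6 1.16
row [-0.0044 -0.0026  0.0119] twist -0.0002 n>= 1
```

Call:
jog_arm --pt "-0.003 -0.002 0.011 0 0.2" --pt "-0.003 -0.002 0.011 0 1" --pt "-0.003 -0.002 0.011 0 1" --pt "-0.003 -0.002 0.011 0 1" --pt "-0.003 -0.002 0.011 0 1" --pt "-0.003 -0.002 0.011 0 1" --pt "-0.003 -0.002 0.011 0 1"

```text
t: 52.93
tcp_pos: [0.5963, 0.0981, 0.0026]
tool_rot: [0.982, 0.187, 0.001, 0.0]
contact_force: [-2.6, -0.6, 7.0]
width: 0.433
grasp_force: 90.7
```

Call:
jog_arm --pt "0 0 -0.05 0 1" --pt "0 0 -0.2 0 1" --pt "0 0 -0.42 0 1" --pt "0 0 -0.42 0 1" --pt "0 0 -0.42 0 1" --pt "0 0 -0.42 0 1"

```text
t: 53.43
tcp_pos: [0.5963, 0.0981, 0.1288]
tool_rot: [0.982, 0.187, 0.001, 0.0]
contact_force: [-0.1, -1.0, -2.7]
width: 0.431
grasp_force: 91.2
```

```bash
python3 plan.py
```

```text
t 53.4 tcp [596.3  98.1 128.8] yaw -68.4 tilt 0.16 w 0.431 F [-0.1 -1.  -2.7] g 91.2 q6 1.16
```

Call:
jog_arm --pt "-0.1 0.05 0 0.003 1" --pt "-0.22 0.11 0 0.008 1" --pt "-0.634 0.326 0 0.016 1" --pt "-0.634 0.326 0 0.016 1" --pt "-0.634 0.326 0 0.016 1" --pt "-0.634 0.326 0 0.016 1" --pt "-0.634 0.326 0 0.016 1" --pt "-0.634 0.326 0 0.016 1" --pt "-0.634 0.326 0 0.016 1" --pt "-0.634 0.326 0 0.016 1" --pt "-0.634 0.326 0 0.016 1"

```text
t: 54.35
tcp_pos: [0.4555, -0.0621, 0.1271]
tool_rot: [0.984, 0.176, -0.0, -0.0]
contact_force: [-0.3, 0.4, -1.7]
width: 0.434
grasp_force: 91.2
```

```bash
python3 plan.py 455.5 -62.8 47 -69.8
```

```text
t 54.4 tcp [455.5 -62.1 127.1] yaw -69.8 tilt 0.04 w 0.434 F [-0.3  0.4 -1.7] g 91.2 q6 0.82
row [-0.0006  0.0025  0.2669] twist 0.0003 n>= 2
```

Call:
jog_arm --pt "0 0.002 0.08 0 1" --pt "0 0.002 0.15 0 1" --pt "0 0.002 0.2 0 1" --pt "0 0.002 0.235 0 1" --pt "0 0.002 0.255 0 1" --pt "0 0.002 0.267 0 1" --pt "0 0.002 0.267 0 1" --pt "0 0.002 0.267 0 1" --pt "0 0.002 0.267 0 1"

```text
t: 55.1
tcp_pos: [0.4557, -0.0634, 0.048]
tool_rot: [0.985, 0.175, 0.001, 0.0]
contact_force: [-0.3, 0.4, -2.3]
width: 0.438
grasp_force: 91.1
```

```bash
python3 plan.py 455.5 -62.8 44.6 -69.8
```

```text
t 55.1 tcp [455.7 -63.4  48. ] yaw -69.8 tilt 0.07 w 0.438 F [-0.3  0.4 -2.3] g 91.1 q6 0.82
row [ 0.0001 -0.0021  0.0112] twist -0.0005 n>= 1
```

Call:
jog_arm --pt "0 -0.002 0.005 0 1" --pt "0 -0.002 0.01 0 1" --pt "0 -0.002 0.01 0 1" --pt "0 -0.002 0.01 0 0.48" --pt "0 -0.002 0.01 0 0.48" --pt "0 -0.002 0.01 0 0.48" --pt "0 -0.002 -0.03 0 0.48" --pt "0 -0.002 -0.1 0 0.48" --pt "0 -0.002 -0.3 0 0.2" --pt "0 -0.002 -0.65 0 0.2" --pt "0 -0.002 -0.65 0 0.2" --pt "0 -0.002 -0.65 0 0.2"

```text
t: 56.1
tcp_pos: [0.4546, -0.0626, 0.2449]
tool_rot: [0.985, 0.175, 0.0, 0.0]
contact_force: [0.5, -1.0, -0.6]
width: 0.804
grasp_force: 0.0
```

Call:
jog_arm --pt "0 0 0 0 0" --pt "0 0 0 0 0" --pt "0 0 0 0 0" --pt "0 0 0 0 0"

```text
t: 56.43
tcp_pos: [0.4545, -0.0626, 0.241]
tool_rot: [0.985, 0.175, -0.001, -0.001]
contact_force: [0.5, 0.0, -0.0]
width: 1.001
grasp_force: 0.0
```

```bash
python3 pile.py 54; python3 plan.py 452.2 -322.7 362 -91.2
```

```text
board 5381 (array([455.6, -35.5]), array([129.9, 130.2]), 20.2)
face 0.054 6371 0.0539 (array([455.7, -34. ]), array([90.5, 90. ]), 19.6) slope [ 0.02  -0.009] boss [488.1 -49.   63. ]
face 0.041999999999999996 1695 0.042 (array([455.9, -34.6]), array([90.6, 91.2]), 19.7) slope [ 0.007 -0.001] boss [464.  -32.3  53.8]
face 0.029999999999999995 101 0.0305 (array([456.1, -35.2]), array([90.4, 90.8]), 19.9) slope [-0.041  0.002] boss [435.7 -25.2  41.9]
t 56.5 tcp [454.6 -62.6 241. ] yaw -69.9 tilt 0.18 w 1.001 F [-0.8 -0.6 -0.7] g 0.0 q6 0.82
row [-0.307   0.8103 -0.4043] twist 0.2372 n>= 7
```

The pile is rebuilt: every plate is within 2 mm of the board centre and 0.6° of square, at the right heights. Now the lamp goes back.

Call:
jog_arm --pt "-0.03 0.08 -0.12 0.07 0" --pt "-0.1 0.2 -0.26 0.15 0" --pt "-0.307 0.81 -0.404 0.237 0" --pt "-0.307 0.81 -0.404 0.237 0" --pt "-0.307 0.81 -0.404 0.237 0" --pt "-0.307 0.81 -0.404 0.237 0" --pt "-0.307 0.81 -0.404 0.237 0" --pt "-0.307 0.81 -0.404 0.237 0" --pt "-0.307 0.81 -0.404 0.237 0" --pt "-0.307 0.81 -0.404 0.237 0" --pt "-0.307 0.81 -0.404 0.237 0"

```text
t: 57.4
tcp_pos: [0.4524, -0.3214, 0.3629]
tool_rot: [1.0, -0.01, -0.001, -0.001]
contact_force: [-0.0, 0.7, 0.7]
width: 1.001
grasp_force: 0.0
```

```bash
python3 lamp.py w8 | grep handle; python3 plan.py 452.1 -322.9 230 -91.4
```

```text
handle [321. 225.] 3724 0.2538 0.2604 (array([ 452.2, -322.7]), array([ 21. , 128.4]), 88.2)
t 57.5 tcp [ 452.5 -321.2  363.2] yaw -91.1 tilt 0.06 w 0.999 F [0.2 1.1 0.1] g 0.0 q6 0.76
row [-0.0008  0.006   0.4441] twist 0.0034 n>= 4
```

Call:
jog_arm --pt "-0.001 0.005 0.05 0.003 0" --pt "-0.001 0.005 0.15 0.003 0" --pt "-0.001 0.005 0.25 0.003 0" --pt "-0.001 0.005 0.35 0.003 0" --pt "-0.001 0.005 0.444 0.003 0" --pt "-0.001 0.005 0.444 0.003 0" --pt "-0.001 0.005 0.444 0.003 0.7" --pt "-0.001 0.005 0.444 0.003 0.7" --pt "-0.001 0.005 0.444 0.003 1" --pt "-0.001 0.005 0.444 0.003 1" --pt "-0.001 0.005 0.444 0.003 1" --pt "-0.001 0.005 0.444 0.003 1" --newtons 100

```text
t: 58.45
tcp_pos: [0.4522, -0.3241, 0.2314]
tool_rot: [1.0, -0.013, 0.001, 0.0]
contact_force: [-0.9, 4.1, 14.7]
width: 0.15
grasp_force: 91.5
```

Call:
jog_arm --pt "0 0 0 0 1" --pt "0 0 0 0 1" --pt "0 0 0 0 1"

```text
t: 58.7
tcp_pos: [0.4522, -0.3241, 0.2315]
tool_rot: [1.0, -0.013, 0.001, 0.0]
contact_force: [-0.3, 2.7, 5.2]
width: 0.152
grasp_force: 97.6
```

```bash
python3 plan.py 450.9 -364 238 -91.4
```

```text
t 58.7 tcp [ 452.2 -324.1  231.5] yaw -91.5 tilt 0.08 w 0.152 F [-0.3  2.7  5.2] g 97.6 q6 0.76
row [-0.0009  0.1331 -0.0217] twist -0.0006 n>= 1
```

Call:
jog_arm --pt "0 0.015 -0.005 0 1" --pt "0 0.03 -0.01 0 1" --pt "0 0.045 -0.014 0 1" --pt "0 0.06 -0.018 0 1" --pt "0 0.075 -0.021 0 1" --pt "0 0.09 -0.023 0 1" --pt "0 0.105 -0.025 0 1" --pt "0 0.12 -0.026 0 1" --pt "0 0.137 -0.026 0 1" --pt "0 0.137 -0.026 0 1" --pt "0 0.137 -0.026 0 1"

```text
t: 59.62
tcp_pos: [0.4511, -0.3656, 0.2399]
tool_rot: [1.0, -0.013, 0.001, 0.001]
contact_force: [-1.0, 1.3, 9.6]
width: 0.144
grasp_force: 103.5
```

Call:
jog_arm --pt "0 0 0 -0.06 1" --pt "0 0 0 -0.13 1" --pt "0 0 0 -0.2 1" --pt "0 0 0 -0.27 1" --pt "0 0 0 -0.34 1" --pt "0 0 0 -0.41 1" --pt "0 0 0 -0.48 1" --pt "0 0 0 -0.546 1" --pt "0 0 0 -0.546 1" --pt "0 0 0 -0.546 1"

```text
t: 60.45
tcp_pos: [0.452, -0.3651, 0.24]
tool_rot: [0.914, 0.405, 0.001, 0.002]
contact_force: [3.9, 3.1, 8.7]
width: 0.154
grasp_force: 103.5
```

```bash
python3 plan.py 450.9 -363 238 -42
```

```text
t 60.5 tcp [ 452.  -365.1  240. ] yaw -42.2 tilt 0.24 w 0.154 F [3.9 3.1 8.7] g 103.5 q6 -0.15
row [ 0.0029 -0.0075  0.0066] twist -0.0025 n>= 1
```

Call:
jog_arm --pt "0.001 -0.005 0 -0.002 1" --pt "0.001 -0.005 0 -0.002 1" --pt "0.001 -0.005 0 -0.002 0.7" --pt "0.001 -0.005 0 -0.002 0.4" --pt "0.001 -0.005 0 -0.002 0" --pt "0.001 -0.005 0 -0.002 0" --pt "0.001 -0.005 -0.1 -0.002 0" --pt "0.001 -0.005 -0.25 -0.002 0" --pt "0.001 -0.005 -0.42 -0.002 0" --pt "0.001 -0.005 -0.42 -0.002 0" --pt "0.001 -0.005 -0.42 -0.002 0" --pt "0.001 -0.005 -0.42 -0.002 0"

```text
t: 61.45
tcp_pos: [0.45, -0.3641, 0.364]
tool_rot: [0.914, 0.406, -0.0, 0.0]
contact_force: [-0.6, -0.1, -1.2]
width: 1.002
grasp_force: 0.0
```

Call:
jog_arm --pt "0 0 0 0 0" --pt "0 0 0 0 0" --pt "0 0 0 0 0"

```text
t: 61.7
tcp_pos: [0.4499, -0.3639, 0.3629]
tool_rot: [0.914, 0.406, -0.0, -0.001]
contact_force: [0.2, 0.5, -0.6]
width: 0.999
grasp_force: 0.0
```

```bash
python3 lamp.py w9|grep handle; python3 - <<'E'
from m import *
f=np.load("w9.npz"); c=viewer.get_calibration("wrist"); P=cloud(f["d"],c,f["w"]); Z=P[...,2]
C=np.array([.4509,-.363]); A=np.radians(138); ex=np.array([np.cos(A),np.sin(A)]); ey=np.array([-ex[1],ex[0]])
a=(P[...,:2]-C)@ex; b=(P[...,:2]-C)@ey
m=(Z>.235)&(Z<.272)&(abs(a)<.04)&(abs(b)<.05); print("handle fwd mm",(a[m].max()+a[m].min())*500,"yaw err deg",np.degrees(np.arctan(-np.polyfit(b[m],a[m],1)[0])))
m=(Z>.19)&(Z<.21)&(abs(a)<.03)&(abs(b)<.075); q=np.c_[a[m],b[m],np.ones(m.sum())]; z=Z[m]
for _ in range(4):
    k=np.linalg.lstsq(q,z,rcond=None)[0]; r=abs(q@k-z); g=r<max(.001,2*np.median(r)); q,z=q[g],z[g]
print("head slope",k[:2],len(z))
for n in("scene","side"):
    im,d,c,w=cam(n); P=cloud(d,c,w); hsv=cv2.cvtColor(im,cv2.COLOR_BGR2HSV); Z=P[...,2]
    near=np.hypot(P[...,0]-.4564,P[...,1]+.0365)<.1
    m=near&(hsv[...,1]<80)&(Z>.049)&(Z<.07); print(n,m.sum(),rect(P[m][:,:2]))
    cv2.imwrite(f"pics/f{n}.png",cv2.resize(im[180:300,260:400] if n=="scene" else im[240:360,230:370],(400,343)))
cv2.imwrite("pics/f.png",np.hstack([cv2.imread("pics/fscene.png"),cv2.imread("pics/fside.png")]))
E
```

```text
handle [320. 228.] 3773 0.262 0.2672 (array([ 451. , -362.5]), array([128.2,  15.9]), 47.9)
handle fwd mm 0.3615560888400346 yaw err deg 0.23650467910626677
head slope [ 0.00317507 -0.00097645] 4599
scene 771 (array([458.2, -36.9]), array([93.9, 91.3]), 20.0)
side 903 (array([456.8, -37.4]), array([92.4, 96.6]), 20.7)
```

View pics/f.png

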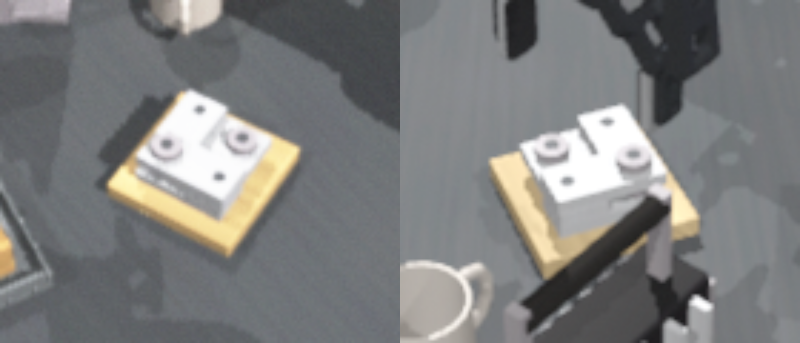

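Both views show the three-plate pile whole and square on the board. The lamp is level and straight ahead, and the gripper is clear of everything, so I'm handing in.

```bash
python3 -c "
from cell import arm
print(arm.close_job())"
```

```text
the job is handed in; nothing more can be done
None
```

The job is handed in: both offcuts are in the tray, the three plates are piled on the board, and the lamp is back straight ahead and level; the top plate fell off partway (most likely a knock), so I re-aimed the lamp at the board and restacked that plate before putting the lamp back.

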